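Crib the drying slats and rack the printed coasters

ROBOT

A 7-joint arm with a two-finger parallel gripper is mounted at the origin on the work surface. World frame = base frame: x ahead of the robot, y to its left, z up, the work surface at z = 0. Lengths are in m, angles in rad, forces in N, time in s.
With the tool pointing down it reaches from about 0.425 to 1.025 m from the base axis. Payload 9.4 kg.
Tool frame: the origin (TCP) lies at the very end of the fingers, on their centre line; the grasp point (between the pads) lies 19 mm behind it (r.hold_point_z is the distance from the TCP to the grasp point, in m); z points along the fingers, y is the line along which they close (so a half turn about z gives the same grasp; the last joint's range is limited). The gripper opens to 93 mm and grips with 3 to 60 N. Pads are 15 mm wide; open, the fingers measure 128 mm over their backs; the gripper's body (75 mm by 188 mm) begins 65 mm behind the grasp point.
Start: joints at [1.061, 0.599, -0.003, 1.599, 0.002, 0.943, -0.08], TCP at [0.304, -0.658, 0.219] pointing down, gripper open.
Joint ranges: [-2.57, 2.57], [-0.35, 1.97], [-1.29, 1.29], [0.11, 2.56], [-1.05, 4.19], [0.11, 1.86], [-2.63, 2.63]. Speed limits (rad/s): [2.22, 2.22, 3.01, 3.01, 3.14, 3.14, 3.14].

INTERFACE

Orientations are given as a unit quaternion [w, x, y, z].
In Python, from station import r gives the robot as it stands.
- The arm moves only by the tool servo_tool, never from a script. Its argument "increments" is a list of rows, each an object with "offset": the shift along the tool's x, y, z in mm, a list of three; "twist": the turn about the tool's z in degrees. A call has 1 to 12 rows; each row is the pose to reach, as a shift and turn from the pose commanded when the call began, along the tool's axes at that moment; what a row does not reach only later rows make up. A row lasts 1/12 s, in which the tool goes at most 41.7 mm and 7.16 degrees, less where a joint would pass 70% of its speed; a pose out of reach is approached as far as the arm can. A call with a gripper value outside its range is refused whole. "grip" is the finger opening in mm, from 0 to 93, set as the call begins (left out, the last holds). The fingers move at their own pace and stop on an object; the grip force is fixed at half the most. Time passes only in rows, so rows that repeat a pose let the fingers close. It gives the time, the measured TCP pose, the force, the opening and the grip force at its end, in the units of the state.
- r.read_state(): the state, without advancing time (a new reading comes with each control period).
- r.capture(name): name is "side" or "top" or "wrist"; returns a dict with "frame" (400x640x3 uint8, blue, green, red), "intrinsics" (3x3 intrinsics, pixels), "xyz" and "rotation" of the camera in the world. Camera axes: x right, y down, z forward; pixel columns grow to the right and rows downward; lengths in m; the calibration is good to about 2 mm. A picture is of the moment at which its call begins. There is no depth.
- r.close_job(): hands the job in; it is judged then, once.
The state is a dict: "time_s": time; "joint_positions": joint angles; "qd": joint speeds; "joint_torque": joint torques, N m; "ee_pos": TCP position; "orientation": TCP orientation; "ft_force": force on the tool from outside, world axes, zero at the start; "wrist_torque": the same for the moment, N m; "opening": finger opening in m; "finger_force": force on a finger pad.
Only numpy, scipy, OpenCV 4.12 (cv2) and the standard library are available. Lean on these libraries where they do the work, as an engineer would, in place of code of your own. Each camera call takes 0.05 s, during which the arm holds its last target. There are 200 camera calls.

TASK

The drying rack is wanted for freshly printed coasters, but slats are lying across it. First crib the four slats on the stacking board so that they can air: the two long ones flat along its two long sides, one at each side, then the two short ones flat across them, one towards each end. Then move every coaster from the printing cradle to the drying rack and stand it upright and fully down in a slot of its own, never laying one over because the print is wet; leave the other things on the bench where they are.

Things in the scene. Friction and masses are not known exactly. Their poses are not given: they have to be found in the camera images.
- rack: Drying rack: wooden block 180 (x) x 105 (y) x 45 mm high, fixed. Origin: centre of its underside. Four slots open at the top, each 12 mm wide (x), 86 mm long (y), 30 mm deep (floor 15 mm up), mouths chamfered 2 mm, at x = -67.5, -22.5, 22.5, 67.5 mm, y = 0. Slots empty; at the start two short slats lie lengthwise on its top.
- cradle: Printing cradle: aluminium block of the same shape, 180 (x) x 105 (y) x 45 mm high, fixed. Origin: centre of its underside. Four slots open at the top, each 12 mm wide (x), 86 mm long (y), 30 mm deep (floor 15 mm up), mouths chamfered 2 mm, at x = -67.5, -22.5, 22.5, 67.5 mm, y = 0. At the start it holds the coasters, at most one in a slot.
- board: Dark wooden stacking board lying flat, 180 mm long (x), 140 mm wide (y), 6 mm thick, fixed to the bench. Origin at the centre of its underside; its top is 6 mm above the bench.
- mug: Bystander: white mug, 80 mm across, 92 mm high, near the robot. Leave it alone. Origin at the centre of its underside.
- tape: Bystander: roll of tape lying flat, 84 mm across, 24 mm high, near the robot. Leave it alone. Origin at the centre of its underside.
- squeegee: Bystander: white-handled spatula lying beyond the work. Leave it alone. Origin on its underside.
- tumbler: Bystander: glass tumbler, 72 mm across, 110 mm high, beyond the work. Leave it alone. Origin at the centre of its underside.
- ink: Bystander: ink jar, 54 mm across, 75 mm high, near the robot. Leave it alone. Origin at the centre of its underside.
- long1: Long slat of bare wood, 170 mm (its x) by 25 mm (y) by 15 mm thick (z), about 45 g, lying flat on the bench at one side at the start. Origin at the centre of its underside. The two long slats are alike.
- short1: Short slat of bare wood, 130 mm (its x) by 25 mm (y) by 15 mm thick (z), about 35 g, lying on top of the drying rack across its slots at the start. Origin at the centre of its underside. The two short slats are alike.
- long2: Long slat of bare wood, 170 mm (its x) by 25 mm (y) by 15 mm thick (z), about 45 g, lying flat on the bench at one side at the start. Origin at the centre of its underside. The two long slats are alike.
- short2: Short slat of bare wood, 130 mm (its x) by 25 mm (y) by 15 mm thick (z), about 35 g, lying on top of the drying rack across its slots at the start. Origin at the centre of its underside. The two short slats are alike.
- coaster1: White ceramic coaster standing on edge in a cradle slot at the start: 9 mm thick (its x), 80 mm wide (y), 80 mm high (z), about 130 g. Origin at the centre of its lower edge. Two to four coasters are there; the others are absent. All alike.
- coaster2: White ceramic coaster standing on edge in a cradle slot at the start: 9 mm thick (its x), 80 mm wide (y), 80 mm high (z), about 130 g. Origin at the centre of its lower edge. Two to four coasters are there; the others are absent. All alike.
- coaster3: White ceramic coaster standing on edge in a cradle slot at the start: 9 mm thick (its x), 80 mm wide (y), 80 mm high (z), about 130 g. Origin at the centre of its lower edge. Two to four coasters are there; the others are absent. All alike.
- coaster4: White ceramic coaster standing on edge in a cradle slot at the start: 9 mm thick (its x), 80 mm wide (y), 80 mm high (z), about 130 g. Origin at the centre of its lower edge. Two to four coasters are there; the others are absent. All alike.
Things that resemble listed ones, but are neither listed nor needed, are in the scene too. What is shaped like the long2 but red is not meant.

How it is judged:
On the way, in this order (a step that is already met when the one before it is completed fails the run):
1. all four slats are cribbed on the board, the short ones across the long ones (angle between the x axis of each of long1, long2 and the x axis of board, either way round below 0.17 rad and (y of long1 in the frame of board between 0.02 and 0.068 m or y of long1 in the frame of board between -0.068 and -0.02 m) and x of long1 in the frame of board between -0.03 and 0.03 m and z of long1 in the frame of board between 0.002 and 0.01 m and angle between each of long1, short1, long2, short2's own z axis and vertical below 0.1 rad and linear speed of each of long1, short1, long2, short2 below 0.03 m/s and angle between the x axis of each of short1, short2 and the y axis of board, either way round below 0.17 rad and (x of short1 in the frame of board between 0.02 and 0.088 m or x of short1 in the frame of board between -0.088 and -0.02 m) and y of short1 in the frame of board between -0.03 and 0.03 m and z of short1 in the frame of board between 0.017 and 0.025 m and (y of long2 in the frame of board between 0.02 and 0.068 m or y of long2 in the frame of board between -0.068 and -0.02 m) and x of long2 in the frame of board between -0.03 and 0.03 m and z of long2 in the frame of board between 0.002 and 0.01 m and (x of short2 in the frame of board between 0.02 and 0.088 m or x of short2 in the frame of board between -0.088 and -0.02 m) and y of short2 in the frame of board between -0.03 and 0.03 m and z of short2 in the frame of board between 0.017 and 0.025 m and horizontal distance between long1 and long2 above 0.06 m and horizontal distance between short1 and short2 above 0.06 m), for 0.2 s.
2. every coaster stands fully down in a slot of the drying rack (z of coaster1 in the frame of rack between 0.009 and 0.019 m and y of coaster1 in the frame of rack between -0.008 and 0.008 m and x of coaster1 in the frame of rack between -0.08 and 0.08 m and angle between each of coaster1, coaster2, coaster3, coaster4's own z axis and vertical below 0.2 rad and linear speed of each of coaster1, coaster2, coaster3, coaster4 below 0.03 m/s and z of coaster2 in the frame of rack between 0.009 and 0.019 m and y of coaster2 in the frame of rack between -0.008 and 0.008 m and x of coaster2 in the frame of rack between -0.08 and 0.08 m and z of coaster3 in the frame of rack between 0.009 and 0.019 m and y of coaster3 in the frame of rack between -0.008 and 0.008 m and x of coaster3 in the frame of rack between -0.08 and 0.08 m and z of coaster4 in the frame of rack between 0.009 and 0.019 m and y of coaster4 in the frame of rack between -0.008 and 0.008 m and x of coaster4 in the frame of rack between -0.08 and 0.08 m), for 0.2 s.
At the end, for the whole second after the job is handed in: Long slats flat on the board along its two sides (centres 20-68 mm off its centre line), short slats flat across them towards its ends (20-88 mm off the middle), all within 10 degrees and 30 mm; each coaster in a rack slot, within 4 mm of its floor, upright within 0.2 rad; all at rest (all of step 1 and all of step 2); the robot touches nothing.
It fails at once if a coaster is laid over (angle between any of coaster1, coaster2, coaster3, coaster4's own z axis and vertical above 0.9 rad).
It fails at once if a bystander is moved more than 40 mm (distance of any of mug, tape, squeegee, tumbler, ink from where it was at the start of the episode above 0.04 m).
Of coaster1, coaster2, coaster3, coaster4 only 2 to 4 are there at a start; the rules pass over those that are not, and their reading is None.
At some moment in a run one of long1, long2 may be knocked a few centimetres aside while the robot is not near it.
It also fails if it takes over 210 s, if anything falls off the work surface, if the arm or the gripper's body presses on something with over 40 N, if the wrist force passes 120 N, or if a joint passes its speed limit or range.

## Working session

There is one attempt and no reset: what is moved stays moved. The work goes in short steps, Python scripts to look and compute and a tool call to move; the robot and the scene stay as the last step left them, time stands still between calls to the robot, and variables do not carry over. Pictures are saved under pics/ and viewed, at most 14 in all, crops included, and the job is handed in when it is done.

Besides the shell and the picture viewer there is one more tool, called after "Emit:" as a command line: name --argument value ..., lists and objects as JSON in quotes. servo_tool: Moves the arm, as the interface text tells. Its arguments: {"type":"object","properties":{"increments":{"type":"array"},"grip":{"type":"number"}},"required":["increments"]}

```bash
ls; mkdir -p pics; cat > h.py <<'E'
import numpy as np, cv2
from station import r
def snap(n,f):
    c=r.capture(n); cv2.imwrite(f'pics/{f}.png',c['frame']); np.savez(f'pics/{f}.npz',K=c['intrinsics'],t=c['xyz'],R=c['rotation']); return c
def load(f):
    return np.load(f'pics/{f}.npz')
def ray(f,u,v,z):
    c=load(f); d=np.array(c['R'])@np.linalg.inv(c['K'])@[u,v,1]; t=np.array(c['t']); return t+d*(z-t[2])/d[2]
def proj(f,P):
    c=load(f); q=(np.atleast_2d(P)-c['t'])@c['R']; q=q@np.array(c['K']).T; return q[:,:2]/q[:,2:]
E
python3 - <<'E'
from h import *
for n in('top','side'):
    c=snap(n,n+'0'); print(n,c['xyz'],c['rotation'],c['intrinsics'])
print(r.read_state())
E
```

```text
pics
top [ 0.37001344 -0.08091096  1.21720997] [ 0.0548327  -0.70432195  0.7063224  -0.04508468] [[363.53960207   0.         315.57571899]
 [  0.         363.53960207 202.99036719]
 [  0.           0.           1.        ]]
side [0.18425965 0.86201229 0.75478526] [ 0.08105127 -0.15227441  0.87227954 -0.45757141] [[375.23113224   0.         318.84413165]
 [  0.         375.23113224 197.16824064]
 [  0.           0.           1.        ]]
{'time_s': 0.1, 'joint_positions': array([ 1.06132251,  0.60003533, -0.00253331,  1.60001461,  0.00179655,
        0.94286897, -0.07981998]), 'qd': array([ 4.81114693e-06, -9.57799040e-04, -8.65192647e-04, -1.98981112e-03,
        1.90154887e-03, -4.85907307e-04,  6.30309160e-04]), 'joint_torque': array([ 4.39602532e-03, -7.66553879e+01,  1.50153648e+00, -2.52939677e+01,
       -5.23595279e-02,  1.36429400e-02,  6.26880274e-05]), 'ee_pos': array([ 0.30387211, -0.65779768,  0.21786612]), 'orientation': array([-6.29968109e-04,  9.76676327e-01,  2.14715889e-01, -2.03751475e-04]), 'ft_force': array([ 0.42082562, -0.14452393,  0.8205899 ]), 'wrist_torque': array([ 0.04859188, -0.00068415,  0.01849892]), 'finger_force': 0.0, 'opening': 0.09321110752975453}
```

View pics/top0.png

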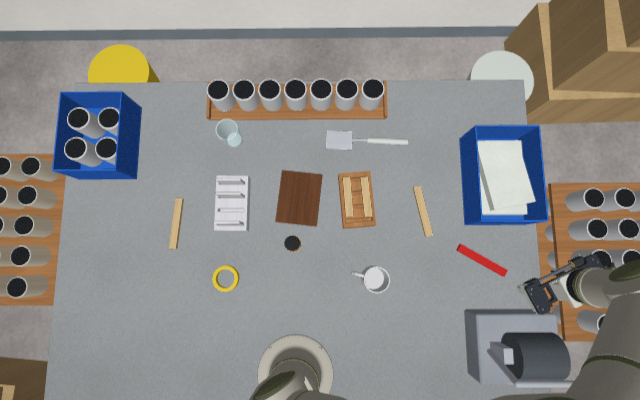

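View pics/side0.png

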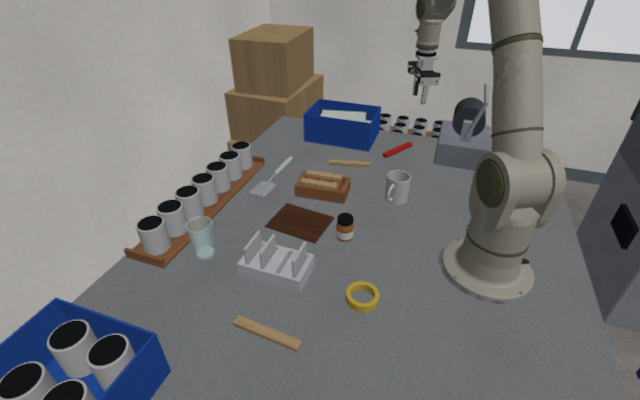

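The top picture shows the cradle at (232,203), board at (299,198) and rack with two short slats at (357,199). The side picture agrees. Long-slat candidates are the bare wood ones at (176,223) and (423,211), plus the red one at (482,260), which the description rules out. Short slats are at (350,198) and (365,198). White upright things: the coasters in the cradle (the cups at (295,95) are not meant). I'll check these in one close crop.

```bash
sed -i "s/R=c\['rotation'\]/R=Rotation.from_quat(np.roll(c['rotation'],-1)).as_matrix()/; s/^import numpy as np, cv2/import numpy as np, cv2\nfrom scipy.spatial.transform import Rotation/" h.py
python3 - <<'E'
from h import *
snap('top','top1'); im=cv2.imread('pics/top1.png')[165:255,160:440]
cv2.imwrite('pics/crop1.png',cv2.resize(im[:,:],(784,252),interpolation=cv2.INTER_CUBIC))
snap('side','side1'); im=cv2.imread('pics/side1.png')[150:360,220:400]
cv2.imwrite('pics/crop1s.png',cv2.resize(im,None,fx=2.8,fy=2.8,interpolation=cv2.INTER_CUBIC))
a=cv2.imread('pics/crop1.png'); b=cv2.imread('pics/side1.png')[225:295,225:325]
b=cv2.resize(b,(480,336),interpolation=cv2.INTER_CUBIC); canv=np.zeros((590,784,3),np.uint8); canv[:252]=a; canv[254:590,:480]=b
cv2.imwrite('pics/c1.png',canv)
E
```

```text
(no output)
```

View pics/c1.png

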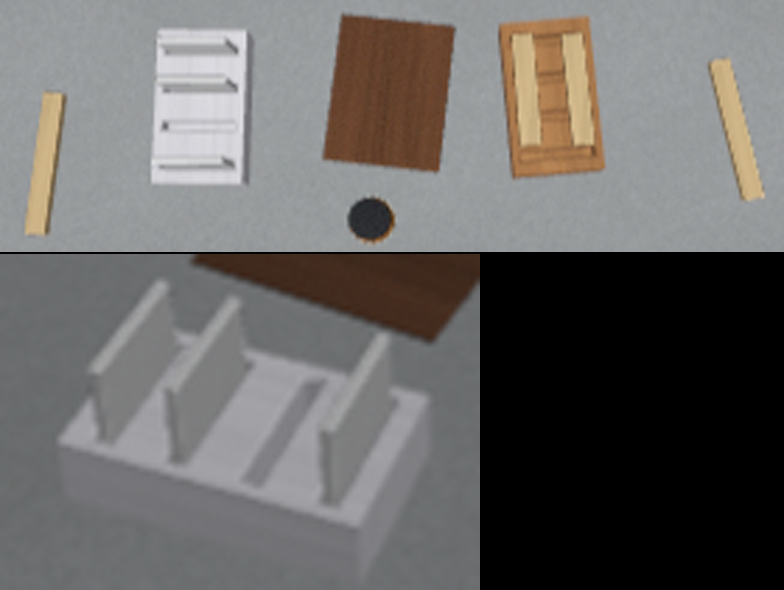

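The crops confirm three coasters: cradle slots 1, 2 and 4 counted from the far end are filled, and slot 3 is empty. Both long slats are bare wood, at crop (45,164) and (737,129). Next I fit the poses from the corners.

```bash
cat >> h.py <<'E'
from scipy.optimize import least_squares
def fit(f,px,L,W,z,flip=None):
    px=np.array(px,float); P=np.array([ray(f,u,v,z)[:2] for u,v in px])
    c=P.mean(0); d=(P[0]+P[1]-P[2]-P[3]); y0=np.arctan2(d[1],d[0])
    # corners in order: +x ends first (left,right), then (right,left)
    m=np.array([[L,W],[L,-W],[-L,-W],[-L,W]])/2
    def g(p):
        R=np.array([[np.cos(p[2]),-np.sin(p[2])],[np.sin(p[2]),np.cos(p[2])]]); return (m@R.T+p[:2]-P).ravel()
    s=least_squares(g,[*c,y0]); return s.x, np.sqrt((s.fun**2).mean())*1e3
def plan(x,y,z,yaw):
    s=r.read_state(); w=Rotation.from_quat(np.roll(s['orientation'],-1)).as_matrix()
    phi=np.arctan2(w[1,0],w[0,0]); tw=np.degrees((phi-yaw+np.pi/2)%np.pi-np.pi/2)
    # joint7 range helper
    print('t %.1f at'%s['time_s'],s['ee_pos'].round(4),'yaw %.1f'%np.degrees(phi),'q7 %.2f'%s['joint_positions'][6],'-> off',(w.T@(np.array([x,y,z])-s['ee_pos'])*1e3).round(1),'twist %.1f'%tw, 'tilt',w[:,2].round(4))
E
python3 - <<'E'
from h import *
Q=dict(long1=([(44,93),(65,95),(46,235),(25,233)],.17,.025,.015),long2=([(710,60),(729,58),(763,197),(743,200)],.17,.025,.015),
cradle=([(157,30),(247,30),(243,184),(151,183)],.18,.105,.045),board=([(342,14),(454,26),(438,171),(324,158)],.18,.14,.006),
rack=([(501,24),(588,17),(604,169),(514,177)],.18,.105,.045),s1=([(512,34),(533,33),(541,144),(520,146)],.13,.025,.06),s2=([(561,34),(583,32),(593,144),(572,146)],.13,.025,.06))
for k,(p,L,W,z) in Q.items():
    x,e=fit('top1',np.array(p)/2.8+[160,165]-0.3,L,W,z); print(k,x[:2].round(4),'yaw %.1f'%np.degrees(x[2]),'rms %.1f'%e)
    if k=='s2': plan(x[0],x[1],.25,x[2])
E
```

```text
long1 [0.4755 0.4015] yaw -4.8 rms 0.9
long2 [ 0.5149 -0.4194] yaw 10.9 rms 0.9
cradle [0.5395 0.2118] yaw -0.2 rms 0.7
board [ 0.5618 -0.0078] yaw -6.5 rms 1.4
rack [ 0.5497 -0.1989] yaw 4.4 rms 0.7
s1 [ 0.5558 -0.1686] yaw 3.3 rms 0.4
s2 [ 0.5558 -0.2269] yaw 4.1 rms 0.4
t 0.2 at [ 0.3039 -0.6579  0.2181] yaw 24.8 q7 -0.08 -> off [ 409.5 -285.7  -31.7] twist 20.7 tilt [-5.e-04  8.e-04 -1.e+00]
```

Emit:
servo_tool --increments '[{"offset":[292,-128,68],"twist":13.9},{"offset":[292,-128,68],"twist":13.9},{"offset":[292,-128,68],"twist":13.9},{"offset":[292,-128,68],"twist":13.9},{"offset":[292,-128,68],"twist":13.9},{"offset":[292,-128,68],"twist":13.9},{"offset":[292,-128,68],"twist":13.9},{"offset":[292,-128,68],"twist":13.9},{"offset":[292,-128,68],"twist":13.9},{"offset":[292,-128,68],"twist":13.9},{"offset":[292,-128,68],"twist":13.9},{"offset":[292,-128,68],"twist":13.9}]' --grip 50

```text
time_s: 1.2
ee_pos: [0.5143, -0.421, 0.1508]
orientation: [0.0, 0.996, 0.094, -0.0]
ft_force: [-0.5, -0.9, -1.3]
opening: 0.0499
finger_force: 0.0
```

```bash
python3 - <<'E'
from h import *
plan(.5149,-.4194,.004,np.radians(10.9)); c=snap('wrist','w1'); print(c['xyz'],c['rotation'],c['intrinsics'][0])
print(proj('w1',[[.5149,-.4194,.015]]))
snap('top','top2'); a=cv2.imread('pics/top2.png').astype(int); b=cv2.imread('pics/top1.png').astype(int)
d=(abs(a-b).sum(2)>60)[150:290,150:450]; print(np.argwhere(d[:,:40]).shape, np.argwhere(d).min(0) if d.any() else 0)
E
```

```text
t 1.2 at [ 0.5143 -0.421   0.1508] yaw 10.8 q7 -0.73 -> off [  0.9  -1.6 146.8] twist -0.1 tilt [-5.e-04 -9.e-04 -1.e+00]
[ 0.5853439  -0.40637654  0.31589336] [ 0.10272958  0.76337145 -0.63206254 -0.08489763] [344.45021542   0.         322.19702353]
[[321.7260962 190.1888137]]
(0, 2) [ 33 247]
```

View pics/w1.png

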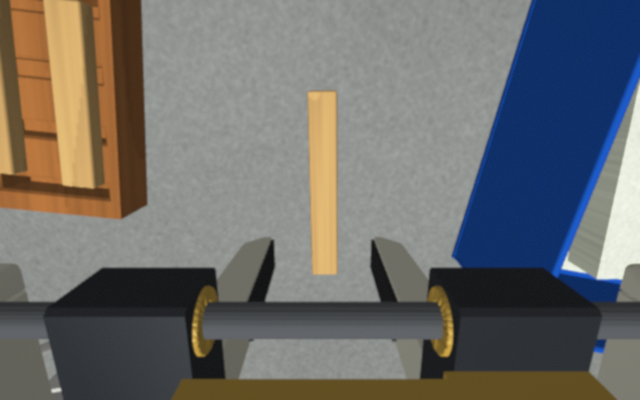

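The wrist picture shows the slat at (322,183), centred between the fingers and aligned with them. I'm descending and closing.

Emit:
servo_tool --increments '[{"offset":[1,-1.5,40]},{"offset":[1,-1.5,80]},{"offset":[1,-1.5,110]},{"offset":[1,-1.5,130]},{"offset":[1,-1.5,140]},{"offset":[1,-1.5,146]},{"offset":[1,-1.5,146]},{"offset":[1,-1.5,146]}]'

```text
validation failed for argument at $.in...
```

Emit:
servo_tool --increments '[{"offset":[0,0,0]},{"offset":[0,0,0]},{"offset":[0,0,0]},{"offset":[0,0,0]},{"offset":[0,0,0]},{"offset":[0,0,-20]},{"offset":[0,0,-60]},{"offset":[0,0,-100]},{"offset":[0,0,-140]},{"offset":[0,0,-140]},{"offset":[0,0,-140]}]' --grip 10

```text
validation failed for argument at $.in...
```

```bash
cat >> h.py <<'E'
B=(.5618,-.0078,np.radians(-6.5))
def onb(x,y,F=B): return F[0]+x*np.cos(F[2])-y*np.sin(F[2]), F[1]+x*np.sin(F[2])+y*np.cos(F[2])
E
python3 - <<'E'
from h import *
s=r.read_state(); print(s['opening'],s['finger_force'])
print(onb(0,-.045)); plan(*onb(0,-.045),.15,B[2])
E
```

```text
0.04981983459649899 0.0
(np.float64(0.5567058553804441), np.float64(-0.05251073350544644))
t 1.3 at [ 0.5143 -0.4211  0.1509] yaw 10.8 q7 -0.73 -> off [ 110.5 -354.2    0.6] twist 17.3 tilt [-0.e+00 -8.e-04 -1.e+00]
```

Each row needs a twist. I'm sending the moves again.

Emit:
servo_tool --increments '[{"offset":[1,-1.5,40],"twist":0},{"offset":[1,-1.5,80],"twist":0},{"offset":[1,-1.5,110],"twist":0},{"offset":[1,-1.5,130],"twist":0},{"offset":[1,-1.5,140],"twist":0},{"offset":[1,-1.5,146],"twist":0},{"offset":[1,-1.5,146],"twist":0},{"offset":[1,-1.5,146],"twist":0}]'

```text
time_s: 1.97
ee_pos: [0.5164, -0.4186, 0.0056]
orientation: [0.0, 0.996, 0.095, 0.0]
ft_force: [-0.0, -0.4, -0.2]
opening: 0.0499
finger_force: 0.0
```

Emit:
servo_tool --increments '[{"offset":[0,0,0],"twist":0},{"offset":[0,0,0],"twist":0},{"offset":[0,0,0],"twist":0},{"offset":[0,0,0],"twist":0},{"offset":[0,0,0],"twist":0},{"offset":[0,0,0],"twist":0},{"offset":[0,0,-20],"twist":0},{"offset":[0,0,-60],"twist":0},{"offset":[0,0,-100],"twist":0},{"offset":[0,0,-140],"twist":0},{"offset":[0,0,-140],"twist":0}]' --grip 10

```text
time_s: 2.88
ee_pos: [0.519, -0.4203, 0.1523]
orientation: [0.003, 0.995, 0.095, 0.004]
ft_force: [0.6, -1.0, -0.0]
opening: 0.0243
finger_force: 30.0
```

```bash
python3 - <<'E'
from h import *
s=r.read_state(); print(s['opening'],s['finger_force'])
plan(*onb(0,-.045),.15,B[2])
E
```

```text
0.024316760068322008 29.99168962240219
t 2.9 at [ 0.519  -0.4203  0.1523] yaw 10.9 q7 -0.73 -> off [ 106.4 -354.     0.4] twist 17.4 tilt [ 0.0087 -0.0062 -0.9999]
```

Emit:
servo_tool --increments '[{"offset":[108,-354,0],"twist":17.4},{"offset":[108,-354,0],"twist":17.4},{"offset":[108,-354,0],"twist":17.4},{"offset":[108,-354,0],"twist":17.4},{"offset":[108,-354,0],"twist":17.4},{"offset":[108,-354,0],"twist":17.4},{"offset":[108,-354,0],"twist":17.4},{"offset":[108,-354,0],"twist":17.4},{"offset":[108,-354,0],"twist":17.4},{"offset":[108,-354,0],"twist":17.4},{"offset":[108,-354,0],"twist":17.4},{"offset":[108,-354,0],"twist":17.4}]'

```text
time_s: 3.88
ee_pos: [0.5551, -0.05, 0.1445]
orientation: [0.0, 0.998, -0.056, -0.0]
ft_force: [0.2, -0.5, -1.6]
opening: 0.025
finger_force: 30.0
```

```bash
python3 - <<'E'
from h import *
plan(*onb(0,-.045),.0115,B[2])
E
```

```text
t 3.9 at [ 0.5551 -0.05    0.1445] yaw -6.5 q7 -1.53 -> off [  1.9   2.2 133. ] twist 0.0 tilt [-3.e-04 -5.e-04 -1.e+00]
```

Emit:
servo_tool --increments '[{"offset":[2,2,40],"twist":0},{"offset":[2,2,80],"twist":0},{"offset":[2,2,105],"twist":0},{"offset":[2,2,120],"twist":0},{"offset":[2,2,127],"twist":0},{"offset":[2,2,131],"twist":0},{"offset":[2,2,132],"twist":0},{"offset":[2,2,132],"twist":0},{"offset":[2,2,132],"twist":0}]'

```text
time_s: 4.63
ee_pos: [0.5576, -0.0524, 0.0136]
orientation: [0.0, 0.998, -0.057, 0.001]
ft_force: [-0.5, 0.1, 0.1]
opening: 0.0247
finger_force: 30.0
```

Emit:
servo_tool --increments '[{"offset":[0,0,0],"twist":0},{"offset":[0,0,0],"twist":0},{"offset":[0,0,0],"twist":0},{"offset":[0,0,0],"twist":0},{"offset":[0,0,-20],"twist":0},{"offset":[0,0,-60],"twist":0},{"offset":[0,0,-100],"twist":0},{"offset":[0,0,-138],"twist":0},{"offset":[0,0,-138],"twist":0}]' --grip 50

```text
time_s: 5.38
ee_pos: [0.5601, -0.0525, 0.1571]
orientation: [-0.0, 0.998, -0.057, 0.005]
ft_force: [-0.1, -0.4, -0.3]
opening: 0.0499
finger_force: 0.0
```

```bash
python3 - <<'E'
from h import *
plan(.4755,.4015,.15,np.radians(-4.8))
E
```

```text
t 5.4 at [ 0.5601 -0.0525  0.1571] yaw -6.5 q7 -1.52 -> off [-135.7 -441.4    6.4] twist -1.7 tilt [ 9.3e-03  1.0e-04 -1.0e+00]
```

Emit:
servo_tool --increments '[{"offset":[-133,-441,0],"twist":-1.7},{"offset":[-133,-441,0],"twist":-1.7},{"offset":[-133,-441,0],"twist":-1.7},{"offset":[-133,-441,0],"twist":-1.7},{"offset":[-133,-441,0],"twist":-1.7},{"offset":[-133,-441,0],"twist":-1.7},{"offset":[-133,-441,0],"twist":-1.7},{"offset":[-133,-441,0],"twist":-1.7},{"offset":[-133,-441,0],"twist":-1.7},{"offset":[-133,-441,0],"twist":-1.7},{"offset":[-133,-441,0],"twist":-1.7},{"offset":[-133,-441,0],"twist":-1.7}]'

```text
time_s: 6.38
ee_pos: [0.4712, 0.4109, 0.1502]
orientation: [-0.002, 0.999, -0.037, -0.0]
ft_force: [0.0, 0.5, 0.7]
opening: 0.0504
finger_force: 0.0
```

Emit:
servo_tool --increments '[{"offset":[0,0,0],"twist":0},{"offset":[0,0,0],"twist":0}]'

```text
time_s: 6.55
ee_pos: [0.4745, 0.4006, 0.1503]
orientation: [0.0, 0.999, -0.042, -0.0]
ft_force: [0.0, -0.6, 0.1]
opening: 0.0501
finger_force: 0.0
```

```bash
python3 - <<'E'
from h import *
plan(.4755,.4015,.005,np.radians(-4.8))
snap('wrist','w2');snap('top','top3')
a=cv2.imread('pics/w2.png'); b=cv2.imread('pics/top3.png')[165:255,160:440]
c=np.zeros((600,800,3),np.uint8); c[:300,:480]=cv2.resize(a,(480,300)); c[310:562,:784]=cv2.resize(b,(784,252),interpolation=cv2.INTER_CUBIC); cv2.imwrite('pics/c2.png',c)
E
```

```text
t 6.5 at [0.4745 0.4006 0.1503] yaw -4.8 q7 -2.24 -> off [  0.9  -1.1 145.3] twist 0.0 tilt [-3.e-04 -1.e-03 -1.e+00]
```

View pics/c2.png

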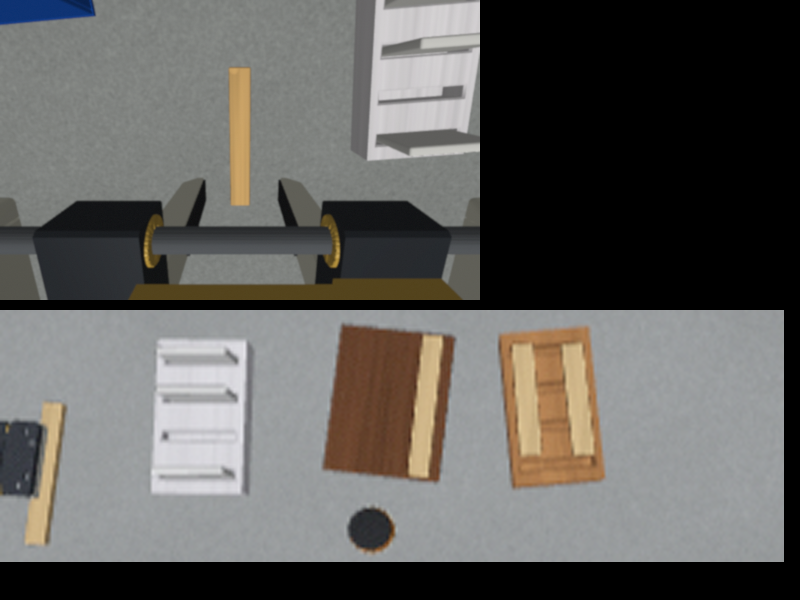

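The first long slat lies properly at the board's right side (crop 425,405). The second, at wrist-crop (240,137), is centred between the fingers, so I'm grasping it.

Emit:
servo_tool --increments '[{"offset":[1,-1,40],"twist":0},{"offset":[1,-1,80],"twist":0},{"offset":[1,-1,110],"twist":0},{"offset":[1,-1,130],"twist":0},{"offset":[1,-1,140],"twist":0},{"offset":[1,-1,145],"twist":0},{"offset":[1,-1,145],"twist":0},{"offset":[1,-1,145],"twist":0}]'

```text
time_s: 7.32
ee_pos: [0.4768, 0.4019, 0.0067]
orientation: [-0.0, 0.999, -0.042, 0.0]
ft_force: [0.5, 0.6, -0.8]
opening: 0.0499
finger_force: 0.0
```

Emit:
servo_tool --increments '[{"offset":[0,0,0],"twist":0},{"offset":[0,0,0],"twist":0},{"offset":[0,0,0],"twist":0},{"offset":[0,0,0],"twist":0},{"offset":[0,0,0],"twist":0},{"offset":[0,0,0],"twist":0},{"offset":[0,0,-20],"twist":0},{"offset":[0,0,-60],"twist":0},{"offset":[0,0,-100],"twist":0},{"offset":[0,0,-140],"twist":0},{"offset":[0,0,-150],"twist":0},{"offset":[0,0,-150],"twist":0}]' --grip 10

```text
time_s: 8.32
ee_pos: [0.4773, 0.4033, 0.1592]
orientation: [-0.002, 0.999, -0.042, 0.002]
ft_force: [0.9, -0.4, -1.3]
opening: 0.0245
finger_force: 30.0
```

```bash
python3 - <<'E'
from h import *
plan(*onb(0,.045),.155,B[2])
E
```

```text
t 8.3 at [0.4773 0.4033 0.1592] yaw -4.8 q7 -2.24 -> off [120.  357.6   2.9] twist 1.7 tilt [ 0.0042  0.0044 -1.    ]
```

Emit:
servo_tool --increments '[{"offset":[121,356,0],"twist":1.7},{"offset":[121,356,0],"twist":1.7},{"offset":[121,356,0],"twist":1.7},{"offset":[121,356,0],"twist":1.7},{"offset":[121,356,0],"twist":1.7},{"offset":[121,356,0],"twist":1.7},{"offset":[121,356,0],"twist":1.7},{"offset":[121,356,0],"twist":1.7},{"offset":[121,356,0],"twist":1.7},{"offset":[121,356,0],"twist":1.7},{"offset":[121,356,0],"twist":1.7},{"offset":[121,356,0],"twist":1.7}]'

```text
time_s: 9.32
ee_pos: [0.5659, 0.0375, 0.1543]
orientation: [-0.0, 0.998, -0.057, -0.001]
ft_force: [-0.3, 0.5, 0.0]
opening: 0.0244
finger_force: 30.0
```

```bash
python3 - <<'E'
from h import *
plan(*onb(0,.045),.013,B[2])
E
```

```text
t 9.3 at [0.5659 0.0375 0.1543] yaw -6.5 q7 -1.66 -> off [  1.4   0.5 141.3] twist -0.0 tilt [-2.3e-03  1.0e-04 -1.0e+00]
```

Emit:
servo_tool --increments '[{"offset":[1,0,40],"twist":0},{"offset":[1,0,80],"twist":0},{"offset":[1,0,110],"twist":0},{"offset":[1,0,128],"twist":0},{"offset":[1,0,137],"twist":0},{"offset":[1,0,140],"twist":0},{"offset":[1,0,141],"twist":0},{"offset":[1,0,141],"twist":0},{"offset":[1,0,141],"twist":0}]'

```text
time_s: 10.07
ee_pos: [0.5683, 0.0376, 0.0158]
orientation: [-0.0, 0.998, -0.056, 0.001]
ft_force: [-0.5, -0.3, -0.5]
opening: 0.0245
finger_force: 30.0
```

Emit:
servo_tool --increments '[{"offset":[0,0,0],"twist":0},{"offset":[0,0,0],"twist":0},{"offset":[0,0,0],"twist":0},{"offset":[0,0,0],"twist":0},{"offset":[0,0,-20],"twist":0},{"offset":[0,0,-60],"twist":0},{"offset":[0,0,-100],"twist":0},{"offset":[0,0,-140],"twist":0},{"offset":[0,0,-140],"twist":0},{"offset":[0,0,-140],"twist":0}]' --grip 45

```text
time_s: 10.9
ee_pos: [0.5689, 0.0373, 0.1571]
orientation: [-0.001, 0.998, -0.057, 0.002]
ft_force: [-0.5, -0.2, -0.9]
opening: 0.0451
finger_force: 0.0
```

```bash
python3 - <<'E'
from h import *
plan(.5558,-.1686,.155,np.radians(3.3))
E
```

```text
t 10.9 at [0.5689 0.0373 0.1571] yaw -6.5 q7 -1.66 -> off [ 10.2 206.1   1.9] twist -9.8 tilt [ 0.0049  0.001  -1.    ]
```

Emit:
servo_tool --increments '[{"offset":[11,206,0],"twist":-9.8},{"offset":[11,206,0],"twist":-9.8},{"offset":[11,206,0],"twist":-9.8},{"offset":[11,206,0],"twist":-9.8},{"offset":[11,206,0],"twist":-9.8},{"offset":[11,206,0],"twist":-9.8},{"offset":[11,206,0],"twist":-9.8},{"offset":[11,206,0],"twist":-9.8},{"offset":[11,206,0],"twist":-9.8}]' --grip 38

```text
time_s: 11.65
ee_pos: [0.5551, -0.1671, 0.1538]
orientation: [-0.001, 1.0, 0.03, -0.001]
ft_force: [-0.7, 0.5, -0.7]
opening: 0.0379
finger_force: 0.0
```

```bash
python3 - <<'E'
from h import *
plan(.5558,-.1686,.050,np.radians(3.3))
snap('wrist','w3')
print(proj('w3',[[*onb(a,b,(.5558,-.1686,np.radians(3.3))),.06] for a,b in((.065,.0125),(.065,-.0125),(-.065,-.0125),(-.065,.0125))]).round(0))
E
```

```text
t 11.7 at [ 0.5551 -0.1671  0.1538] yaw 3.4 q7 -1.19 -> off [  0.7   1.7 103.8] twist 0.1 tilt [-0.0014  0.0011 -1.    ]
[[309. 117.]
 [343. 117.]
 [340. 278.]
 [310. 278.]]
```

View pics/w3.png

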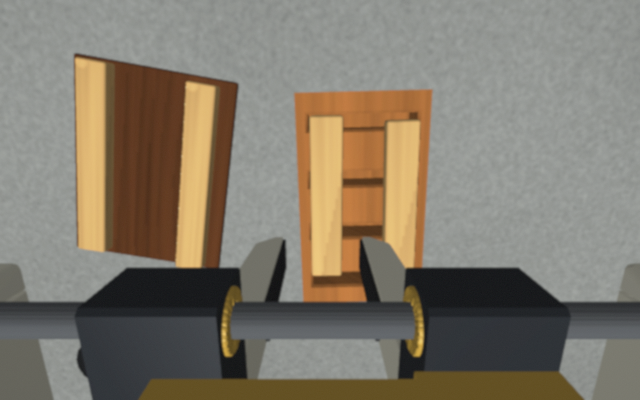

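The slat's corners at (309,116)–(342,275) match the prediction, and both long slats lie along the board's sides. I'm descending.

Emit:
servo_tool --increments '[{"offset":[0.5,1,40],"twist":0},{"offset":[0.5,1,75],"twist":0},{"offset":[0.5,1,93],"twist":0},{"offset":[0.5,1,101],"twist":0},{"offset":[0.5,1,104],"twist":0},{"offset":[0.5,1,104],"twist":0},{"offset":[0.5,1,104],"twist":0}]'

```text
time_s: 12.28
ee_pos: [0.5566, -0.1695, 0.0516]
orientation: [0.0, 1.0, 0.029, 0.001]
ft_force: [-0.4, 0.9, 0.5]
opening: 0.0379
finger_force: 0.0
```

Emit:
servo_tool --increments '[{"offset":[0,0,0],"twist":0},{"offset":[0,0,0],"twist":0},{"offset":[0,0,0],"twist":0},{"offset":[0,0,0],"twist":0},{"offset":[0,0,0],"twist":0},{"offset":[0,0,-20],"twist":0},{"offset":[0,0,-60],"twist":0},{"offset":[0,0,-105],"twist":0},{"offset":[0,0,-105],"twist":0},{"offset":[0,0,-105],"twist":0}]' --grip 10

```text
time_s: 13.12
ee_pos: [0.5574, -0.1702, 0.1586]
orientation: [0.001, 1.0, 0.029, 0.003]
ft_force: [1.2, -0.1, -0.4]
opening: 0.025
finger_force: 30.0
```

```bash
python3 - <<'E'
from h import *
print(onb(.055,0),onb(-.055,0))
plan(*onb(.055,0),.155,B[2]+np.pi/2)
E
```

```text
(np.float64(0.6164464520622123), np.float64(-0.01402617675723487)) (np.float64(0.5071535479377877), np.float64(-0.0015738232427651303))
t 13.1 at [ 0.5574 -0.1702  0.1586] yaw 3.3 q7 -1.18 -> off [  67.9 -152.5    3.8] twist -80.2 tilt [ 0.0057 -0.0011 -1.    ]
```

Emit:
servo_tool --increments '[{"offset":[69,-152,0],"twist":-80.2},{"offset":[69,-152,0],"twist":-80.2},{"offset":[69,-152,0],"twist":-80.2},{"offset":[69,-152,0],"twist":-80.2},{"offset":[69,-152,0],"twist":-80.2},{"offset":[69,-152,0],"twist":-80.2},{"offset":[69,-152,0],"twist":-80.2},{"offset":[69,-152,0],"twist":-80.2},{"offset":[69,-152,0],"twist":-80.2},{"offset":[69,-152,0],"twist":-80.2},{"offset":[69,-152,0],"twist":-80.2},{"offset":[69,-152,0],"twist":-80.2}]'

```text
time_s: 14.12
ee_pos: [0.6151, -0.0141, 0.1541]
orientation: [-0.001, 0.744, 0.668, -0.001]
ft_force: [-0.3, -0.2, -0.1]
opening: 0.0246
finger_force: 30.0
```

Emit:
servo_tool --increments '[{"offset":[0,0,0],"twist":0},{"offset":[0,0,0],"twist":0}]'

```text
time_s: 14.28
ee_pos: [0.6156, -0.0141, 0.1548]
orientation: [-0.001, 0.747, 0.664, -0.0]
ft_force: [-0.4, 0.1, 1.3]
opening: 0.0245
finger_force: 30.0
```

```bash
python3 - <<'E'
from h import *
plan(*onb(.055,0),.029,B[2]+np.pi/2)
E
```

```text
t 14.3 at [ 0.6156 -0.0141  0.1548] yaw 83.3 q7 -0.37 -> off [  0.2   1.  125.8] twist -0.2 tilt [-1.2e-03  4.0e-04 -1.0e+00]
```

Emit:
servo_tool --increments '[{"offset":[0,1,40],"twist":0},{"offset":[0,1,75],"twist":0},{"offset":[0,1,102],"twist":0},{"offset":[0,1,117],"twist":0},{"offset":[0,1,124],"twist":0},{"offset":[0,1,126],"twist":0},{"offset":[0,1,126.5],"twist":0},{"offset":[0,1,126.5],"twist":0}]'

```text
time_s: 14.95
ee_pos: [0.6176, -0.014, 0.03]
orientation: [0.0, 0.746, 0.666, 0.001]
ft_force: [-0.6, -0.1, -0.0]
opening: 0.025
finger_force: 30.0
```

Emit:
servo_tool --increments '[{"offset":[0,0,0],"twist":0},{"offset":[0,0,0],"twist":0},{"offset":[0,0,0],"twist":0},{"offset":[0,0,0],"twist":0},{"offset":[0,0,-20],"twist":0},{"offset":[0,0,-60],"twist":0},{"offset":[0,0,-100],"twist":0},{"offset":[0,0,-126],"twist":0},{"offset":[0,0,-126],"twist":0},{"offset":[0,0,-126],"twist":0}]' --grip 38

```text
time_s: 15.78
ee_pos: [0.6178, -0.0143, 0.157]
orientation: [0.001, 0.746, 0.666, 0.001]
ft_force: [-0.6, 0.3, 0.3]
opening: 0.0378
finger_force: 0.0
```

```bash
python3 - <<'E'
from h import *
plan(.5558,-.2269,.155,np.radians(4.1))
E
```

```text
t 15.8 at [ 0.6178 -0.0143  0.157 ] yaw 83.5 q7 -0.37 -> off [-218.3  -37.5    1.8] twist 79.4 tilt [ 3.6e-03 -1.0e-04 -1.0e+00]
```

Emit:
servo_tool --increments '[{"offset":[-218,-37,0],"twist":79.4},{"offset":[-218,-37,0],"twist":79.4},{"offset":[-218,-37,0],"twist":79.4},{"offset":[-218,-37,0],"twist":79.4},{"offset":[-218,-37,0],"twist":79.4},{"offset":[-218,-37,0],"twist":79.4},{"offset":[-218,-37,0],"twist":79.4},{"offset":[-218,-37,0],"twist":79.4},{"offset":[-218,-37,0],"twist":79.4},{"offset":[-218,-37,0],"twist":79.4},{"offset":[-218,-37,0],"twist":79.4},{"offset":[-218,-37,0],"twist":79.4}]'

```text
time_s: 16.78
ee_pos: [0.5547, -0.2262, 0.1535]
orientation: [-0.0, 0.999, 0.033, -0.001]
ft_force: [-0.3, 0.2, -0.6]
opening: 0.038
finger_force: 0.0
```

Emit:
servo_tool --increments '[{"offset":[0,0,0],"twist":0},{"offset":[0,0,0],"twist":0}]'

```text
time_s: 16.95
ee_pos: [0.5551, -0.2263, 0.1543]
orientation: [-0.0, 0.999, 0.038, -0.001]
ft_force: [-1.0, 0.4, 0.6]
opening: 0.038
finger_force: 0.0
```

```bash
python3 - <<'E'
from h import *
plan(.5558,-.2269,.050,np.radians(4.1))
snap('wrist','w4'); print(proj('w4',[[*onb(a,b,(.5558,-.2269,np.radians(4.1))),.06] for a,b in((.065,.0125),(.065,-.0125),(-.065,-.0125),(-.065,.0125))]).round(0))
E
```

```text
t 16.9 at [ 0.5551 -0.2263  0.1543] yaw 4.3 q7 -1.08 -> off [  0.8   0.7 104.3] twist 0.2 tilt [-0.0015  0.     -1.    ]
[[308. 117.]
 [342. 117.]
 [339. 278.]
 [309. 278.]]
```

View pics/w4.png

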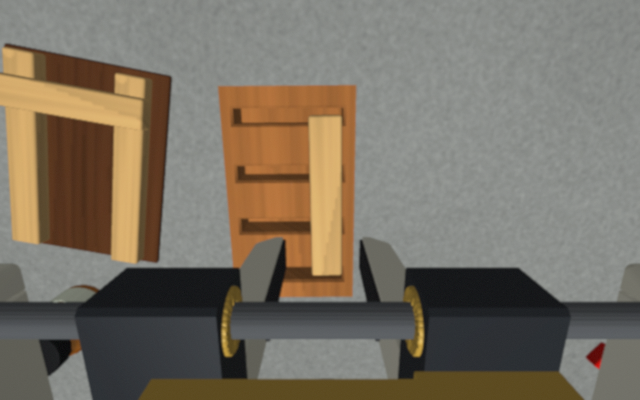

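The first short slat sits across the longs at (70,100). The second, at (325,195), is between the fingers as predicted.

Emit:
servo_tool --increments '[{"offset":[0.5,0.5,40],"twist":0},{"offset":[0.5,0.5,75],"twist":0},{"offset":[0.5,0.5,93],"twist":0},{"offset":[0.5,0.5,101],"twist":0},{"offset":[0.5,0.5,104],"twist":0},{"offset":[0.5,0.5,104],"twist":0},{"offset":[0.5,0.5,104],"twist":0}]'

```text
time_s: 17.58
ee_pos: [0.5566, -0.2274, 0.0521]
orientation: [0.0, 0.999, 0.036, 0.001]
ft_force: [0.1, 0.7, 0.1]
opening: 0.038
finger_force: 0.0
```

Emit:
servo_tool --increments '[{"offset":[0,0,0],"twist":0},{"offset":[0,0,0],"twist":0},{"offset":[0,0,0],"twist":0},{"offset":[0,0,0],"twist":0},{"offset":[0,0,0],"twist":0},{"offset":[0,0,-20],"twist":0},{"offset":[0,0,-60],"twist":0},{"offset":[0,0,-105],"twist":0},{"offset":[0,0,-105],"twist":0},{"offset":[0,0,-105],"twist":0}]' --grip 10

```text
time_s: 18.42
ee_pos: [0.5576, -0.2275, 0.1592]
orientation: [0.001, 0.999, 0.036, 0.003]
ft_force: [0.1, -0.0, -1.4]
opening: 0.0249
finger_force: 30.0
```

```bash
python3 - <<'E'
from h import *
plan(*onb(-.055,0),.155,B[2]+np.pi/2)
E
```

```text
t 18.4 at [ 0.5576 -0.2275  0.1592] yaw 4.1 q7 -1.08 -> off [ -34.1 -229.     3.5] twist -79.4 tilt [ 0.0055 -0.0016 -1.    ]
```

Emit:
servo_tool --increments '[{"offset":[-33,-229,0],"twist":-79.4},{"offset":[-33,-229,0],"twist":-79.4},{"offset":[-33,-229,0],"twist":-79.4},{"offset":[-33,-229,0],"twist":-79.4},{"offset":[-33,-229,0],"twist":-79.4},{"offset":[-33,-229,0],"twist":-79.4},{"offset":[-33,-229,0],"twist":-79.4},{"offset":[-33,-229,0],"twist":-79.4},{"offset":[-33,-229,0],"twist":-79.4},{"offset":[-33,-229,0],"twist":-79.4},{"offset":[-33,-229,0],"twist":-79.4},{"offset":[-33,-229,0],"twist":-79.4}]'

```text
time_s: 19.42
ee_pos: [0.5059, -0.0009, 0.1549]
orientation: [-0.001, 0.744, 0.668, -0.001]
ft_force: [-0.2, -0.6, -0.0]
opening: 0.0248
finger_force: 30.0
```

Emit:
servo_tool --increments '[{"offset":[0,0,0],"twist":0},{"offset":[0,0,0],"twist":0}]'

```text
time_s: 19.58
ee_pos: [0.5064, -0.001, 0.1555]
orientation: [-0.0, 0.747, 0.664, -0.0]
ft_force: [0.6, -0.4, -0.2]
opening: 0.0244
finger_force: 30.0
```

```bash
python3 - <<'E'
from h import *
plan(*onb(-.055,0),.0285,B[2]+np.pi/2)
E
```

```text
t 19.6 at [ 0.5064 -0.001   0.1555] yaw 83.3 q7 -0.42 -> off [ -0.5   1.  127. ] twist -0.2 tilt [-1.1e-03  3.0e-04 -1.0e+00]
```

Emit:
servo_tool --increments '[{"offset":[0,1,40],"twist":0},{"offset":[0,1,75],"twist":0},{"offset":[0,1,102],"twist":0},{"offset":[0,1,117],"twist":0},{"offset":[0,1,124],"twist":0},{"offset":[0,1,126],"twist":0},{"offset":[0,1,126.5],"twist":0},{"offset":[0,1,126.5],"twist":0}]'

```text
time_s: 20.25
ee_pos: [0.5082, -0.001, 0.0303]
orientation: [0.0, 0.746, 0.666, 0.0]
ft_force: [0.0, -0.3, -0.0]
opening: 0.0247
finger_force: 30.0
```

Emit:
servo_tool --increments '[{"offset":[0,0,0],"twist":0},{"offset":[0,0,0],"twist":0},{"offset":[0,0,0],"twist":0},{"offset":[0,0,0],"twist":0},{"offset":[0,0,-20],"twist":0},{"offset":[0,0,-60],"twist":0},{"offset":[0,0,-100],"twist":0},{"offset":[0,0,-140],"twist":0},{"offset":[0,0,-160],"twist":0},{"offset":[0,0,-160],"twist":0},{"offset":[0,0,-160],"twist":0}]' --grip 38

```text
time_s: 21.17
ee_pos: [0.5083, -0.0013, 0.1909]
orientation: [0.001, 0.746, 0.666, 0.001]
ft_force: [-0.3, -1.0, -0.2]
opening: 0.0384
finger_force: 0.0
```

```bash
cat >> h.py <<'E'
C=(.5395,.2118,np.radians(-.2)); K=(.5497,-.1989,np.radians(4.4))
E
python3 - <<'E'
from h import *
snap('top','top4')
plan(.5395,.1,.22,np.radians(90))
E
```

```text
t 21.2 at [ 0.5076 -0.0013  0.1897] yaw 83.5 q7 -0.41 -> off [104.3  20.2 -30.3] twist -6.5 tilt [ 7.e-04 -2.e-04 -1.e+00]
```

Emit:
servo_tool --increments '[{"offset":[173,12.5,-20],"twist":-6.5},{"offset":[173,12.5,-20],"twist":-6.5},{"offset":[173,12.5,-20],"twist":-6.5},{"offset":[173,12.5,-20],"twist":-6.5},{"offset":[173,12.5,-20],"twist":-6.5},{"offset":[173,12.5,-20],"twist":-6.5},{"offset":[173,12.5,-20],"twist":-6.5},{"offset":[173,12.5,-20],"twist":-6.5}]' --grip 30

```text
time_s: 21.88
ee_pos: [0.539, 0.1675, 0.2082]
orientation: [-0.0, 0.708, 0.707, -0.002]
ft_force: [-0.5, -0.2, -0.8]
opening: 0.0301
finger_force: 0.0
```

```bash
python3 - <<'E'
from h import *
c=snap('wrist','w5'); snap('top','top5')
print(load('w5')['t'],load('w5')['R'])
plan(.5395,.1,.22,np.radians(90))
m=lambda P,z:[[*onb(a,b,C),z] for a,b in P]
print(proj('w5',m([(.09,.0525),(.09,-.0525),(-.09,-.0525),(-.09,.0525)],.045)).round(1))
print(proj('w5',m([(a,b) for a in(.0675,.0225,-.0225,-.0675) for b in (.04,-.04)],.095)).round(1))
a=cv2.imread('pics/top5.png')[165:255,160:440]
o=np.zeros((600,640,3),np.uint8); o[:400]=c['frame']; o[400:]=cv2.resize(a,None,fx=2.2,fy=2.2)[:198].shape and cv2.copyMakeBorder(cv2.resize(a,(616,198),interpolation=cv2.INTER_CUBIC),0,2,0,24,0)
cv2.imwrite('pics/c5.png',o)
E
```

```text
[0.53848474 0.24181592 0.37319147] [[ 0.99999681 -0.00132986 -0.00214651]
 [-0.00185212 -0.9640957  -0.2655486 ]
 [-0.0017163   0.26555173 -0.96409508]]
t 22.0 at [0.5394 0.1673 0.2089] yaw 89.9 q7 -0.60 -> off [-67.4   0.2 -11. ] twist -0.1 tilt [-0.0014 -0.0013 -1.    ]
[[424.   81.2]
 [415.4 194.2]
 [232.2 193.8]
 [224.3  80.9]]
[[411.9  93.6]
 [405.1 194.3]
 [353.5  93.5]
 [351.  194.2]
 [295.1  93.4]
 [297.  194.1]
 [236.8  93.3]
 [242.9 194. ]]
```

View pics/c5.png

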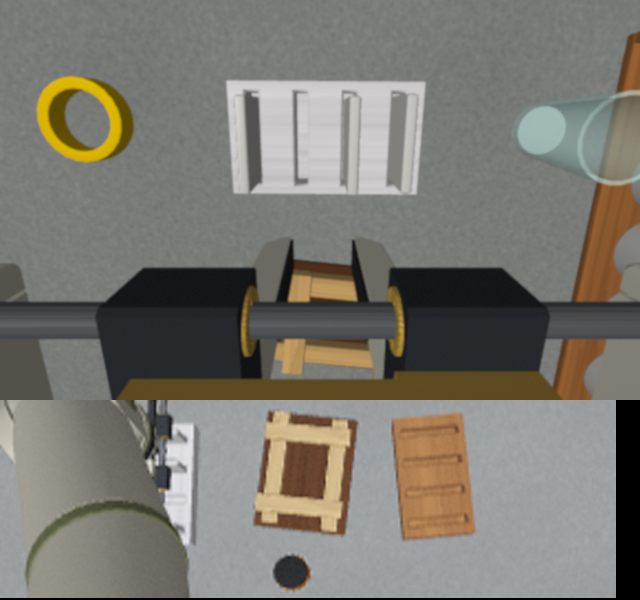

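The crib is complete: both shorts lie across the longs, seen in the lower crop. Cradle corners fall within 2 px of prediction and the coasters sit at u≈240, 353 and 410. I'll refine the cradle pose by edge fitting.

```bash
cat >> h.py <<'E'
from scipy.optimize import minimize
from scipy.ndimage import map_coordinates
def refine(f,p0,segs):
    g=cv2.GaussianBlur(cv2.cvtColor(cv2.imread(f'pics/{f}.png'),cv2.COLOR_BGR2GRAY).astype(float),(0,0),1)
    m=np.hypot(cv2.Sobel(g,6,1,0),cv2.Sobel(g,6,0,1))
    t=np.linspace(.03,.97,60)[:,None]
    L=np.concatenate([np.array(a)+t*(np.array(b)-np.array(a)) for a,b in segs])
    def cost(q,k):
        F=(p0[0]+q[0]/1e3,p0[1]+q[1]/1e3,p0[2]+np.radians(q[2])); x,y=onb(L[:,0],L[:,1],F)
        uv=proj(f,np.c_[x,y,L[:,2]]); return -map_coordinates(cv2.GaussianBlur(m,(0,0),k),[uv[:,1],uv[:,0]],order=1,mode='nearest').mean()
    q=np.zeros(3)
    for k in(3,1.5,.7): q=minimize(cost,q,args=(k,),method='Nelder-Mead',options=dict(initial_simplex=q+np.r_[[[0]*3],np.diag([2,2,1.])])).x
    return q.round(2),cost(np.zeros(3),.7).round(1),cost(q,.7).round(1)
def rect(L,W,z,x0=0,y0=0):
    c=[(x0+a*L/2,y0+b*W/2,z) for a,b in((1,1),(1,-1),(-1,-1),(-1,1))]; return [(c[i],c[(i+1)%4]) for i in range(4)]
E
python3 - <<'E'
from h import *
print('cradle',refine('w5',C,rect(.18,.105,.045)))
for i in(.0675,.0225,-.0675): print('coaster',i,refine('w5',C,rect(.009,.08,.095,i)))
for f in('top1','top4'): print(f,'cradle',refine(f,C,rect(.18,.105,.045)),'rack',refine(f,K,rect(.18,.105,.045)),'board',refine(f,B,rect(.18,.14,.006)))
print('rack slots top4',refine('top4',K,sum([rect(.016,.090,.045,x) for x in(-.0675,-.0225,.0225,.0675)],[])))
E
```

```text
cradle (array([ 0.94,  0.42, -0.3 ]), np.float64(-129.3), np.float64(-143.7))
coaster 0.0675 (array([ 3.25,  6.16, -5.34]), np.float64(-74.2), np.float64(-76.3))
coaster 0.0225 (array([-6.84,  0.44, -0.64]), np.float64(-74.4), np.float64(-94.8))
coaster -0.0675 (array([  2.54, -16.78, -13.61]), np.float64(-85.9), np.float64(-107.4))
top1 cradle (array([ 0.31,  0.9 , -0.04]), np.float64(-133.6), np.float64(-135.9)) rack (array([-2.84,  7.06,  1.04]), np.float64(-49.5), np.float64(-64.5)) board (array([-0.36,  0.38, -0.02]), np.float64(-168.0), np.float64(-168.5))
top4 cradle (array([0.28, 1.01, 0.04]), np.float64(-135.1), np.float64(-137.5)) rack (array([-2.49,  3.94,  0.64]), np.float64(-51.8), np.float64(-62.7)) board (array([ 2.76, 13.58, -0.74]), np.float64(-64.9), np.float64(-67.0))
rack slots top4 (array([ 0.73, 12.25,  0.56]), np.float64(-36.5), np.float64(-45.2))
```

```bash
cat >> h.py <<'E'
C=(.5404,.2123,np.radians(-.4))
E
python3 - <<'E'
from h import *
for i in(.0675,.0225,-.0675): print(onb(i,0,C)); plan(*onb(i,0,C),.12,C[2]+np.pi/2)
E
```

```text
(np.float64(0.6078983550726141), np.float64(0.2118287649298876))
t 22.0 at [0.5394 0.1673 0.2089] yaw 89.9 q7 -0.60 -> off [44.8 68.5 88.7] twist 0.3 tilt [-0.0014 -0.0013 -1.    ]
(np.float64(0.5628994516908714), np.float64(0.21214292164329585))
t 22.0 at [0.5394 0.1673 0.2089] yaw 89.9 q7 -0.60 -> off [45.  23.5 88.8] twist 0.3 tilt [-0.0014 -0.0013 -1.    ]
(np.float64(0.47290164492738584), np.float64(0.2127712350701124))
t 22.0 at [0.5394 0.1673 0.2089] yaw 89.9 q7 -0.60 -> off [ 45.4 -66.5  88.9] twist 0.3 tilt [-0.0014 -0.0013 -1.    ]
```

Emit:
servo_tool --increments '[{"offset":[45,68.5,30],"twist":0.3},{"offset":[45,68.5,60],"twist":0.3},{"offset":[45,68.5,80],"twist":0.3},{"offset":[45,68.5,89],"twist":0.3},{"offset":[45,68.5,89],"twist":0.3},{"offset":[45,68.5,89],"twist":0.3},{"offset":[45,68.5,89],"twist":0.3}]'

```text
time_s: 22.57
ee_pos: [0.6083, 0.2134, 0.1223]
orientation: [0.0, 0.709, 0.705, 0.0]
ft_force: [0.5, -1.3, 0.9]
opening: 0.0297
finger_force: 0.0
```

```bash
python3 - <<'E'
from h import *
plan(*onb(.0675,0,C),.062,C[2]+np.pi/2); snap('wrist','w6')
im=cv2.imread('pics/w6.png')
for p in [(-.0045,.04),(.0045,.04),(.0045,-.04),(-.0045,-.04)]:
    u,v=proj('w6',[[*onb(.0675+p[0],p[1],C),.095]])[0]; cv2.circle(im,(int(u*1),int(v)),2,(0,0,255),-1)
cv2.imwrite('pics/w6c.png',cv2.resize(im[40:290,170:470],(720,600),interpolation=cv2.INTER_CUBIC))
E
```

```text
t 22.6 at [0.6083 0.2134 0.1223] yaw 89.6 q7 -0.67 -> off [-1.6 -0.4 60.3] twist 0.0 tilt [ 0.0011  0.     -1.    ]
```

View pics/w6c.png

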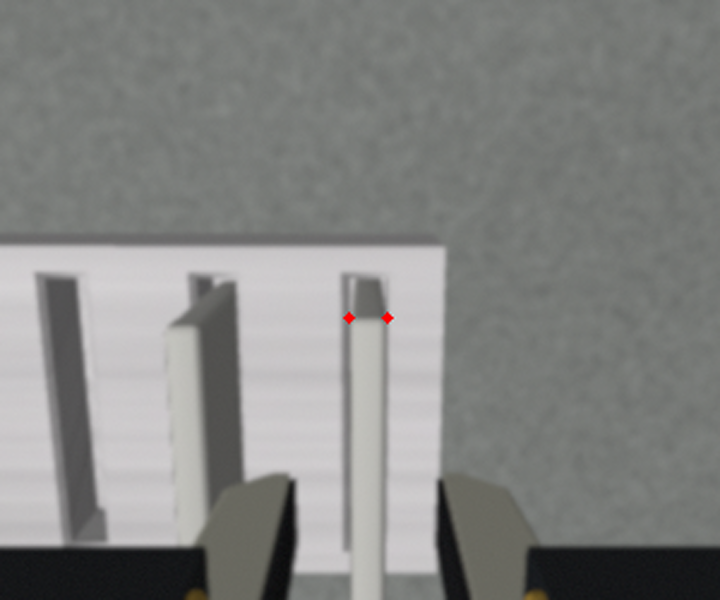

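The coaster is centred between the fingers at crop u=368 and its far corners match the prediction. I'm descending, gripping and lifting.

Emit:
servo_tool --increments '[{"offset":[-1,0,25],"twist":0},{"offset":[-1,0,45],"twist":0},{"offset":[-1,0,55],"twist":0},{"offset":[-1,0,59],"twist":0},{"offset":[-1,0,59],"twist":0},{"offset":[-1,0,59],"twist":0},{"offset":[-1,0,59],"twist":0}]'

```text
time_s: 23.2
ee_pos: [0.6089, 0.2137, 0.0629]
orientation: [0.0, 0.709, 0.705, 0.001]
ft_force: [-0.0, -0.3, 0.7]
opening: 0.0297
finger_force: 0.0
```

Emit:
servo_tool --increments '[{"offset":[0,0,0],"twist":0},{"offset":[0,0,0],"twist":0},{"offset":[0,0,0],"twist":0},{"offset":[0,0,0],"twist":0},{"offset":[0,0,0],"twist":0},{"offset":[0,0,0],"twist":0},{"offset":[0,0,0],"twist":0}]' --grip 2

```text
time_s: 23.78
ee_pos: [0.6084, 0.2134, 0.0619]
orientation: [0.0, 0.709, 0.705, 0.0]
ft_force: [-0.2, -1.4, 5.1]
opening: 0.0089
finger_force: 30.0
```

Emit:
servo_tool --increments '[{"offset":[0,0,-8],"twist":0},{"offset":[0,0,-20],"twist":0},{"offset":[0,0,-35],"twist":0},{"offset":[0,0,-60],"twist":0},{"offset":[0,0,-90],"twist":0},{"offset":[0,0,-120],"twist":0},{"offset":[0,0,-140],"twist":0},{"offset":[0,0,-140],"twist":0},{"offset":[0,0,-140],"twist":0}]'

```text
time_s: 24.53
ee_pos: [0.6087, 0.2135, 0.2035]
orientation: [0.001, 0.709, 0.705, 0.001]
ft_force: [0.1, -0.2, -0.6]
opening: 0.0085
finger_force: 30.0
```

```bash
python3 - <<'E'
from h import *
plan(*onb(0.0675,-0.045,K),.20,K[2]+np.pi/2)
E
```

```text
t 24.5 at [0.6087 0.2135 0.2035] yaw 89.7 q7 -0.63 -> off [-452.1   14.2    3.1] twist -4.7 tilt [ 2.6e-03  9.0e-04 -1.0e+00]
```

Emit:
servo_tool --increments '[{"offset":[-450,14,0],"twist":-4.7},{"offset":[-450,14,0],"twist":-4.7},{"offset":[-450,14,0],"twist":-4.7},{"offset":[-450,14,0],"twist":-4.7},{"offset":[-450,14,0],"twist":-4.7},{"offset":[-450,14,0],"twist":-4.7},{"offset":[-450,14,0],"twist":-4.7},{"offset":[-450,14,0],"twist":-4.7},{"offset":[-450,14,0],"twist":-4.7},{"offset":[-450,14,0],"twist":-4.7},{"offset":[-450,14,0],"twist":-4.7},{"offset":[-450,14,0],"twist":-4.7}]'

```text
time_s: 25.53
ee_pos: [0.6174, -0.2463, 0.1996]
orientation: [-0.0, 0.683, 0.73, -0.002]
ft_force: [-0.3, -1.3, -1.9]
opening: 0.0088
finger_force: 30.0
```

Emit:
servo_tool --increments '[{"offset":[0,0,0],"twist":0},{"offset":[0,0,0],"twist":0},{"offset":[0,0,0],"twist":0}]'

```text
time_s: 25.78
ee_pos: [0.6198, -0.2347, 0.2009]
orientation: [-0.001, 0.679, 0.734, 0.0]
ft_force: [-0.2, 0.4, -2.3]
opening: 0.0085
finger_force: 30.0
```

```bash
python3 - <<'E'
from h import *
snap('wrist','w7'); im=cv2.imread('pics/w7.png')
plan(*onb(.0675,0,K),.13,K[2]+np.pi/2)
print(refine('w7',K,rect(.18,.105,.045)),refine('w7',K,sum([rect(.016,.090,.045,x) for x in(-.0675,-.0225,.0225,.0675)],[])))
for a,b in rect(.18,.105,.045)+rect(.16,.09,.045)+sum([rect(.016,.090,.045,x) for x in(-.0675,-.0225,.0225,.0675)],[]):
    u,v=proj('w7',[[*onb(a[0],a[1],K),.045]])[0]; cv2.circle(im,(int(u*16),int(v*16)),20,(0,0,255),-1,shift=4)
cv2.imwrite('pics/w7c.png',cv2.resize(im[40:290,160:480],(768,600),interpolation=cv2.INTER_CUBIC))
E
```

```text
t 25.8 at [ 0.6199 -0.2346  0.2012] yaw 94.5 q7 0.15 -> off [40.9  0.4 71.2] twist 0.1 tilt [-7.e-04  1.e-03 -1.e+00]
(array([ 2.2 , -0.04,  0.21]), np.float64(-33.5), np.float64(-43.5)) (array([ 2.3 , -7.23, -0.3 ]), np.float64(-40.2), np.float64(-52.2))
```

View pics/w7c.png

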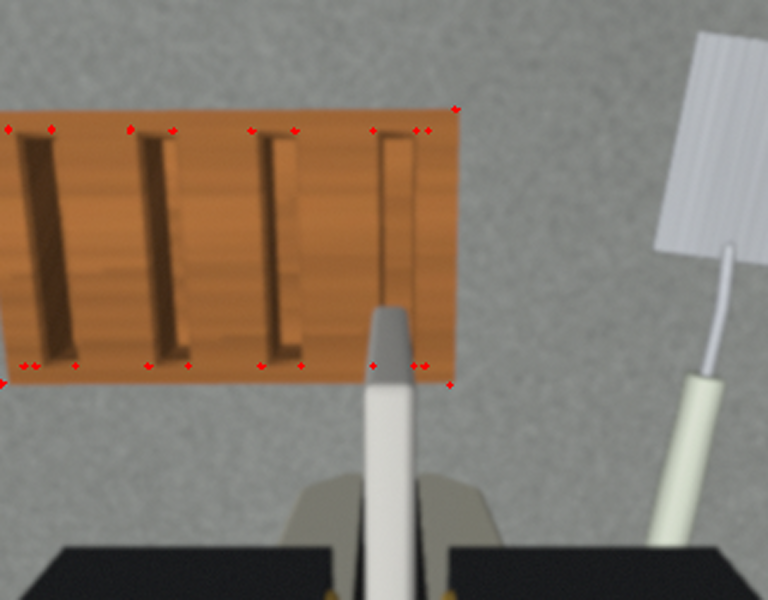

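Rack edges and slots appear about 3–5 crop px right of the markers, so x shifts by about +1.4 mm; y agrees. The held coaster is straight.

```bash
cat >> h.py <<'E'
K=(.5511,-.1988,np.radians(4.5))
E
python3 - <<'E'
from h import *
plan(*onb(.0675,.0016,K),.105,K[2]+np.pi/2)
E
```

```text
t 25.8 at [ 0.6199 -0.2346  0.2012] yaw 94.5 q7 0.15 -> off [42.6  1.8 96.3] twist 0.0 tilt [-7.e-04  1.e-03 -1.e+00]
```

Emit:
servo_tool --increments '[{"offset":[20,1.8,0],"twist":0},{"offset":[42.5,1.8,20],"twist":0},{"offset":[42.5,1.8,50],"twist":0},{"offset":[42.5,1.8,80],"twist":0},{"offset":[42.5,1.8,96],"twist":0},{"offset":[42.5,1.8,96],"twist":0},{"offset":[42.5,1.8,96],"twist":0},{"offset":[42.5,1.8,96],"twist":0},{"offset":[42.5,1.8,96],"twist":0}]'

```text
time_s: 26.58
ee_pos: [0.6194, -0.194, 0.1072]
orientation: [0.001, 0.679, 0.734, 0.001]
ft_force: [-0.1, -0.2, -0.3]
opening: 0.0089
finger_force: 30.0
```

```bash
python3 - <<'E'
from h import *
plan(*onb(.0675,.0016,K),.062,K[2]+np.pi/2); snap('wrist','w8'); snap('side','s8')
a=cv2.imread('pics/w8.png')[60:260,220:420]; b=cv2.imread('pics/s8.png')[140:240,260:390]
o=np.zeros((600,800,3),np.uint8); o[:400,:400]=cv2.resize(a,(400,400),interpolation=cv2.INTER_CUBIC); o[:308,400:]=cv2.resize(b,(400,308),interpolation=cv2.INTER_CUBIC)
cv2.imwrite('pics/c8.png',o[:410])
E
```

```text
t 26.6 at [ 0.6194 -0.194   0.1072] yaw 94.4 q7 0.04 -> off [ 2.2 -1.1 45.2] twist -0.1 tilt [ 2.3e-03 -5.0e-04 -1.0e+00]
```

View pics/c8.png

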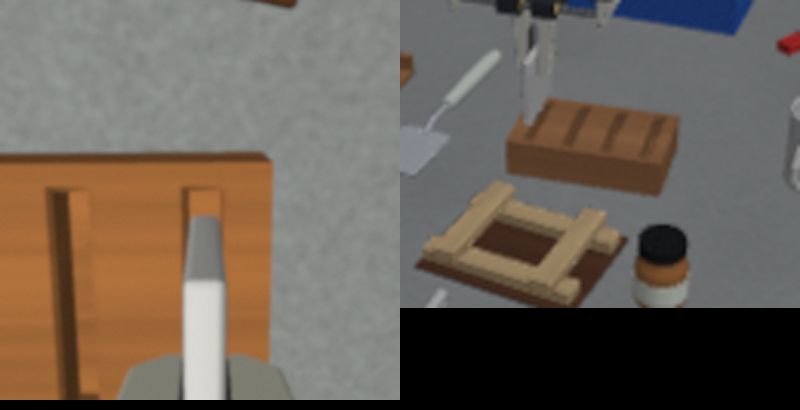

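The coaster's lower end (u≈205) sits within about 1 mm of the slot centre (≈203), agreeing with the planned −1.1 mm. I'm inserting it now.

Emit:
servo_tool --increments '[{"offset":[2,-1,8],"twist":0},{"offset":[2,-1,15],"twist":0},{"offset":[2,-1,22],"twist":0},{"offset":[2,-1,28],"twist":0},{"offset":[2,-1,28],"twist":0}]'

```text
time_s: 27.1
ee_pos: [0.6181, -0.192, 0.0765]
orientation: [0.0, 0.679, 0.734, 0.001]
ft_force: [4.3, 0.3, -2.9]
opening: 0.009
finger_force: 30.0
```

Emit:
servo_tool --increments '[{"offset":[0,0,6],"twist":0},{"offset":[0,0,11],"twist":0},{"offset":[0,0,15],"twist":0},{"offset":[0,0,17],"twist":0},{"offset":[0,0,17],"twist":0},{"offset":[0,0,17],"twist":0}]'

```text
time_s: 27.6
ee_pos: [0.6181, -0.192, 0.0601]
orientation: [0.0, 0.679, 0.734, 0.001]
ft_force: [5.2, 1.0, -4.2]
opening: 0.0087
finger_force: 30.0
```

Emit:
servo_tool --increments '[{"offset":[0,0,0],"twist":0},{"offset":[0,0,0],"twist":0},{"offset":[0,0,0],"twist":0},{"offset":[0,0,0],"twist":0},{"offset":[0,0,-15],"twist":0},{"offset":[0,0,-45],"twist":0},{"offset":[0,0,-85],"twist":0},{"offset":[0,0,-125],"twist":0},{"offset":[0,0,-140],"twist":0},{"offset":[0,0,-140],"twist":0},{"offset":[0,0,-140],"twist":0}]' --grip 30

```text
time_s: 28.52
ee_pos: [0.6172, -0.1926, 0.2015]
orientation: [0.001, 0.68, 0.734, 0.0]
ft_force: [0.1, 0.1, -0.4]
opening: 0.0302
finger_force: 0.0
```

```bash
cat >> h.py <<'E'
K=(.5518,-.1988,np.radians(4.5))
E
python3 - <<'E'
from h import *
plan(*onb(.0225,0.001,C),.2,C[2]+np.pi/2)
E
```

```text
t 28.5 at [ 0.6172 -0.1926  0.2015] yaw 94.4 q7 0.08 -> off [408.7 -23.2   1.1] twist 4.8 tilt [ 1.2e-03 -8.0e-04 -1.0e+00]
```

Emit:
servo_tool --increments '[{"offset":[409,-23,0],"twist":4.8},{"offset":[409,-23,0],"twist":4.8},{"offset":[409,-23,0],"twist":4.8},{"offset":[409,-23,0],"twist":4.8},{"offset":[409,-23,0],"twist":4.8},{"offset":[409,-23,0],"twist":4.8},{"offset":[409,-23,0],"twist":4.8},{"offset":[409,-23,0],"twist":4.8},{"offset":[409,-23,0],"twist":4.8},{"offset":[409,-23,0],"twist":4.8},{"offset":[409,-23,0],"twist":4.8},{"offset":[409,-23,0],"twist":4.8}]'

```text
time_s: 29.52
ee_pos: [0.5613, 0.2159, 0.1988]
orientation: [-0.001, 0.708, 0.706, -0.001]
ft_force: [-0.2, -0.7, 0.2]
opening: 0.0298
finger_force: 0.0
```

Emit:
servo_tool --increments '[{"offset":[0,0,20],"twist":0},{"offset":[0,0,40],"twist":0},{"offset":[0,0,60],"twist":0},{"offset":[0,0,70],"twist":0},{"offset":[0,0,75],"twist":0},{"offset":[0,0,75],"twist":0},{"offset":[0,0,75],"twist":0}]'

```text
time_s: 30.1
ee_pos: [0.5632, 0.2132, 0.1257]
orientation: [0.0, 0.71, 0.704, -0.0]
ft_force: [0.1, 0.4, -0.6]
opening: 0.0299
finger_force: 0.0
```

```bash
python3 - <<'E'
from h import *
plan(*onb(.0225,0,C),.062,C[2]+np.pi/2)
E
```

```text
t 30.1 at [0.5632 0.2132 0.1257] yaw 89.6 q7 -0.71 -> off [-1.1 -0.3 63.7] twist -0.0 tilt [-2.e-04 -3.e-04 -1.e+00]
```

Emit:
servo_tool --increments '[{"offset":[-1,0,25],"twist":0},{"offset":[-1,0,45],"twist":0},{"offset":[-1,0,57],"twist":0},{"offset":[-1,0,63],"twist":0},{"offset":[-1,0,63],"twist":0},{"offset":[-1,0,63],"twist":0},{"offset":[-1,0,63],"twist":0}]'

```text
time_s: 30.68
ee_pos: [0.5636, 0.2131, 0.0636]
orientation: [0.0, 0.71, 0.705, 0.001]
ft_force: [-0.7, 0.2, -0.3]
opening: 0.0302
finger_force: 0.0
```

Emit:
servo_tool --increments '[{"offset":[0,0,0],"twist":0},{"offset":[0,0,0],"twist":0},{"offset":[0,0,0],"twist":0},{"offset":[0,0,0],"twist":0},{"offset":[0,0,0],"twist":0},{"offset":[0,0,0],"twist":0},{"offset":[0,0,0],"twist":0}]' --grip 2

```text
time_s: 31.27
ee_pos: [0.5632, 0.2128, 0.063]
orientation: [0.0, 0.71, 0.705, 0.0]
ft_force: [-0.9, -0.1, 5.4]
opening: 0.0087
finger_force: 30.0
```

Emit:
servo_tool --increments '[{"offset":[0,0,-8],"twist":0},{"offset":[0,0,-20],"twist":0},{"offset":[0,0,-35],"twist":0},{"offset":[0,0,-60],"twist":0},{"offset":[0,0,-90],"twist":0},{"offset":[0,0,-120],"twist":0},{"offset":[0,0,-140],"twist":0},{"offset":[0,0,-140],"twist":0},{"offset":[0,0,-140],"twist":0}]'

```text
time_s: 32.02
ee_pos: [0.5633, 0.2129, 0.2043]
orientation: [0.001, 0.71, 0.705, 0.001]
ft_force: [-0.1, -0.0, -2.3]
opening: 0.009
finger_force: 30.0
```

```bash
python3 - <<'E'
from h import *
plan(*onb(.0225,.0006,K),.20,K[2]+np.pi/2)
E
```

```text
t 32.0 at [0.5633 0.2129 0.2043] yaw 89.6 q7 -0.67 -> off [-409.2   13.8    4. ] twist -4.9 tilt [ 2.4e-03  9.0e-04 -1.0e+00]
```

Emit:
servo_tool --increments '[{"offset":[-409,14,0],"twist":-4.9},{"offset":[-409,14,0],"twist":-4.9},{"offset":[-409,14,0],"twist":-4.9},{"offset":[-409,14,0],"twist":-4.9},{"offset":[-409,14,0],"twist":-4.9},{"offset":[-409,14,0],"twist":-4.9},{"offset":[-409,14,0],"twist":-4.9},{"offset":[-409,14,0],"twist":-4.9},{"offset":[-409,14,0],"twist":-4.9},{"offset":[-409,14,0],"twist":-4.9},{"offset":[-409,14,0],"twist":-4.9},{"offset":[-409,14,0],"twist":-4.9}]'

```text
time_s: 33.02
ee_pos: [0.5727, -0.1988, 0.201]
orientation: [-0.001, 0.68, 0.733, -0.001]
ft_force: [-0.3, -0.1, -1.2]
opening: 0.0091
finger_force: 30.0
```

Emit:
servo_tool --increments '[{"offset":[0,0,25],"twist":0},{"offset":[0,0,50],"twist":0},{"offset":[0,0,75],"twist":0},{"offset":[0,0,92],"twist":0},{"offset":[0,0,96],"twist":0},{"offset":[0,0,96],"twist":0},{"offset":[0,0,96],"twist":0},{"offset":[0,0,96],"twist":0}]'

```text
time_s: 33.68
ee_pos: [0.5748, -0.1958, 0.1077]
orientation: [0.001, 0.679, 0.735, 0.0]
ft_force: [0.8, 0.1, -1.2]
opening: 0.0085
finger_force: 30.0
```

```bash
python3 - <<'E'
from h import *
plan(*onb(.0225,.0006,K),.062,K[2]+np.pi/2); snap('wrist','w9'); snap('side','s9')
a=cv2.imread('pics/w9.png')[60:260,220:420]; b=cv2.imread('pics/s9.png')[140:240,260:390]
o=np.zeros((600,800,3),np.uint8); o[:400,:400]=cv2.resize(a,(400,400),interpolation=cv2.INTER_CUBIC); o[:308,400:]=cv2.resize(b,(400,308),interpolation=cv2.INTER_CUBIC)
cv2.imwrite('pics/c9.png',o[:410])
E
```

```text
t 33.7 at [ 0.5748 -0.1958  0.1077] yaw 94.5 q7 0.04 -> off [-0.6 -0.7 45.7] twist 0.0 tilt [ 1.3e-03 -2.0e-04 -1.0e+00]
```

View pics/c9.png

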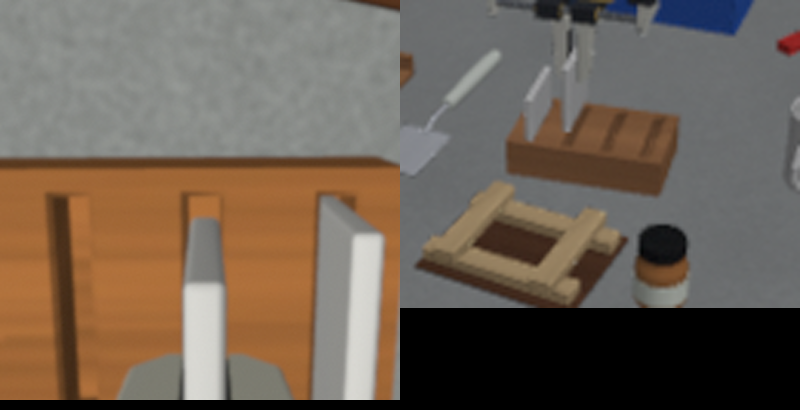

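The first coaster stands down in its slot at right (340,290). The held one's lower end (u≈205) is over its slot (184–220), and the crib is intact.

Emit:
servo_tool --increments '[{"offset":[-0.5,-0.7,8],"twist":0},{"offset":[-0.5,-0.7,15],"twist":0},{"offset":[-0.5,-0.7,22],"twist":0},{"offset":[-0.5,-0.7,28],"twist":0},{"offset":[-0.5,-0.7,28],"twist":0}]'

```text
time_s: 34.2
ee_pos: [0.5735, -0.1967, 0.0772]
orientation: [-0.0, 0.679, 0.734, -0.0]
ft_force: [1.1, -0.2, -0.8]
opening: 0.0086
finger_force: 30.0
```

Emit:
servo_tool --increments '[{"offset":[0,0,6],"twist":0},{"offset":[0,0,11],"twist":0},{"offset":[0,0,15],"twist":0},{"offset":[0,0,17],"twist":0},{"offset":[0,0,17],"twist":0},{"offset":[0,0,17],"twist":0}]'

```text
time_s: 34.7
ee_pos: [0.5736, -0.1968, 0.0627]
orientation: [0.0, 0.679, 0.734, -0.0]
ft_force: [-2.9, 1.3, 13.7]
opening: 0.0084
finger_force: 30.0
```

Emit:
servo_tool --increments '[{"offset":[0,0,0],"twist":0},{"offset":[0,0,0],"twist":0},{"offset":[0,0,0],"twist":0},{"offset":[0,0,0],"twist":0},{"offset":[0,0,-15],"twist":0},{"offset":[0,0,-45],"twist":0},{"offset":[0,0,-85],"twist":0},{"offset":[0,0,-125],"twist":0},{"offset":[0,0,-140],"twist":0},{"offset":[0,0,-140],"twist":0},{"offset":[0,0,-140],"twist":0}]' --grip 30

```text
time_s: 35.62
ee_pos: [0.5736, -0.1971, 0.2022]
orientation: [0.001, 0.679, 0.734, 0.0]
ft_force: [-0.0, 0.1, -0.8]
opening: 0.0299
finger_force: 0.0
```

```bash
python3 - <<'E'
from h import *
plan(*onb(-.0675,0,C),.2,C[2]+np.pi/2)
E
```

```text
t 35.6 at [ 0.5736 -0.1971  0.2022] yaw 94.5 q7 0.10 -> off [416.5 -68.4   1.8] twist 4.9 tilt [ 1.5e-03 -7.0e-04 -1.0e+00]
```

Emit:
servo_tool --increments '[{"offset":[416,-68,0],"twist":4.9},{"offset":[416,-68,0],"twist":4.9},{"offset":[416,-68,0],"twist":4.9},{"offset":[416,-68,0],"twist":4.9},{"offset":[416,-68,0],"twist":4.9},{"offset":[416,-68,0],"twist":4.9},{"offset":[416,-68,0],"twist":4.9},{"offset":[416,-68,0],"twist":4.9},{"offset":[416,-68,0],"twist":4.9},{"offset":[416,-68,0],"twist":4.9},{"offset":[416,-68,0],"twist":4.9},{"offset":[416,-68,0],"twist":4.9}]'

```text
time_s: 36.62
ee_pos: [0.4712, 0.2153, 0.2001]
orientation: [-0.001, 0.707, 0.707, -0.001]
ft_force: [-0.4, -0.7, -0.6]
opening: 0.0297
finger_force: 0.0
```

Emit:
servo_tool --increments '[{"offset":[0,0,20],"twist":0},{"offset":[0,0,40],"twist":0},{"offset":[0,0,60],"twist":0},{"offset":[0,0,70],"twist":0},{"offset":[0,0,75],"twist":0},{"offset":[0,0,75],"twist":0},{"offset":[0,0,75],"twist":0}]'

```text
time_s: 37.2
ee_pos: [0.4733, 0.2119, 0.1267]
orientation: [0.0, 0.71, 0.704, -0.0]
ft_force: [0.2, -1.0, 0.9]
opening: 0.0298
finger_force: 0.0
```

```bash
python3 - <<'E'
from h import *
plan(*onb(-.0675,0,C),.062,C[2]+np.pi/2)
E
```

```text
t 37.2 at [0.4733 0.2119 0.1267] yaw 89.6 q7 -0.83 -> off [ 0.9 -0.4 64.7] twist -0.0 tilt [-4.e-04 -4.e-04 -1.e+00]
```

Emit:
servo_tool --increments '[{"offset":[0.5,0,25],"twist":0},{"offset":[0.5,0,45],"twist":0},{"offset":[0.5,0,57],"twist":0},{"offset":[0.5,0,63],"twist":0},{"offset":[0.5,0,63.5],"twist":0},{"offset":[0.5,0,63.5],"twist":0},{"offset":[0.5,0,63.5],"twist":0}]'

```text
time_s: 37.78
ee_pos: [0.4736, 0.2133, 0.0641]
orientation: [0.0, 0.71, 0.705, 0.001]
ft_force: [-1.0, -0.3, 0.3]
opening: 0.0301
finger_force: 0.0
```

Emit:
servo_tool --increments '[{"offset":[0,0,0],"twist":0},{"offset":[0,0,0],"twist":0},{"offset":[0,0,0],"twist":0},{"offset":[0,0,0],"twist":0},{"offset":[0,0,0],"twist":0},{"offset":[0,0,0],"twist":0},{"offset":[0,0,0],"twist":0}]' --grip 2

```text
time_s: 38.37
ee_pos: [0.4732, 0.2131, 0.0634]
orientation: [0.0, 0.71, 0.705, 0.0]
ft_force: [-0.2, -1.3, 6.2]
opening: 0.0088
finger_force: 30.0
```

Emit:
servo_tool --increments '[{"offset":[0,0,-8],"twist":0},{"offset":[0,0,-20],"twist":0},{"offset":[0,0,-35],"twist":0},{"offset":[0,0,-60],"twist":0},{"offset":[0,0,-90],"twist":0},{"offset":[0,0,-120],"twist":0},{"offset":[0,0,-140],"twist":0},{"offset":[0,0,-140],"twist":0},{"offset":[0,0,-140],"twist":0}]'

```text
time_s: 39.12
ee_pos: [0.4733, 0.213, 0.2041]
orientation: [0.0, 0.71, 0.704, 0.001]
ft_force: [0.6, -0.4, -1.3]
opening: 0.0086
finger_force: 30.0
```

```bash
python3 - <<'E'
from h import *
plan(*onb(-.0225,0,K),.20,K[2]+np.pi/2)
E
```

```text
t 39.1 at [0.4733 0.213  0.2041] yaw 89.6 q7 -0.76 -> off [-413.1   59.1    3.9] twist -4.9 tilt [ 2.e-03  8.e-04 -1.e+00]
```

Emit:
servo_tool --increments '[{"offset":[-413,59,0],"twist":-4.9},{"offset":[-413,59,0],"twist":-4.9},{"offset":[-413,59,0],"twist":-4.9},{"offset":[-413,59,0],"twist":-4.9},{"offset":[-413,59,0],"twist":-4.9},{"offset":[-413,59,0],"twist":-4.9},{"offset":[-413,59,0],"twist":-4.9},{"offset":[-413,59,0],"twist":-4.9},{"offset":[-413,59,0],"twist":-4.9},{"offset":[-413,59,0],"twist":-4.9},{"offset":[-413,59,0],"twist":-4.9},{"offset":[-413,59,0],"twist":-4.9}]'

```text
time_s: 40.12
ee_pos: [0.5278, -0.203, 0.201]
orientation: [-0.001, 0.681, 0.733, -0.001]
ft_force: [0.7, 0.8, -1.6]
opening: 0.0089
finger_force: 30.0
```

Emit:
servo_tool --increments '[{"offset":[0,0,25],"twist":0},{"offset":[0,0,50],"twist":0},{"offset":[0,0,75],"twist":0},{"offset":[0,0,92],"twist":0},{"offset":[0,0,96],"twist":0},{"offset":[0,0,96],"twist":0},{"offset":[0,0,96],"twist":0},{"offset":[0,0,96],"twist":0}]'

```text
time_s: 40.78
ee_pos: [0.5297, -0.1999, 0.108]
orientation: [0.0, 0.679, 0.735, 0.0]
ft_force: [-0.5, 0.1, -1.2]
opening: 0.0086
finger_force: 30.0
```

```bash
python3 - <<'E'
from h import *
plan(*onb(-.0225,.0006,K),.062,K[2]+np.pi/2)
E
```

```text
t 40.8 at [ 0.5297 -0.1999  0.108 ] yaw 94.5 q7 0.06 -> off [-0.  -0.4 46. ] twist 0.0 tilt [ 1.1e-03 -2.0e-04 -1.0e+00]
```

Emit:
servo_tool --increments '[{"offset":[0,-0.5,8],"twist":0},{"offset":[0,-0.5,15],"twist":0},{"offset":[0,-0.5,22],"twist":0},{"offset":[0,-0.5,28],"twist":0},{"offset":[0,-0.5,28],"twist":0}]'

```text
time_s: 41.2
ee_pos: [0.5286, -0.2003, 0.0779]
orientation: [-0.0, 0.679, 0.734, -0.0]
ft_force: [1.8, -1.0, -2.7]
opening: 0.0089
finger_force: 30.0
```

Emit:
servo_tool --increments '[{"offset":[0,0,6],"twist":0},{"offset":[0,0,11],"twist":0},{"offset":[0,0,15],"twist":0},{"offset":[0,0,16.5],"twist":0},{"offset":[0,0,16.5],"twist":0},{"offset":[0,0,16.5],"twist":0}]'

```text
time_s: 41.7
ee_pos: [0.5288, -0.2004, 0.0632]
orientation: [0.0, 0.679, 0.734, -0.0]
ft_force: [-0.4, 1.1, 9.8]
opening: 0.0091
finger_force: 30.0
```

On the floor (9.8 N). I'm releasing, lifting and backing away to look.

Emit:
servo_tool --increments '[{"offset":[0,0,0],"twist":0},{"offset":[0,0,0],"twist":0},{"offset":[0,0,0],"twist":0},{"offset":[0,0,0],"twist":0},{"offset":[0,0,-15],"twist":0},{"offset":[0,0,-45],"twist":0},{"offset":[0,0,-85],"twist":0},{"offset":[0,0,-125],"twist":0},{"offset":[0,0,-150],"twist":0},{"offset":[0,0,-150],"twist":0}]' --grip 30

```text
time_s: 42.53
ee_pos: [0.531, -0.201, 0.2178]
orientation: [0.004, 0.679, 0.734, 0.002]
ft_force: [-0.1, -1.0, 0.2]
opening: 0.0299
finger_force: 0.0
```

Emit:
servo_tool --increments '[{"offset":[-250,0,0],"twist":0},{"offset":[-250,0,0],"twist":0},{"offset":[-250,0,0],"twist":0},{"offset":[-250,0,0],"twist":0},{"offset":[-250,0,0],"twist":0},{"offset":[-250,0,0],"twist":0},{"offset":[-250,0,0],"twist":0},{"offset":[-250,0,0],"twist":0},{"offset":[-250,0,0],"twist":0},{"offset":[-250,0,0],"twist":0}]'

```text
time_s: 43.37
ee_pos: [0.5486, -0.4477, 0.2121]
orientation: [-0.001, 0.678, 0.735, 0.0]
ft_force: [-0.4, -0.7, 0.4]
opening: 0.0301
finger_force: 0.0
```

```bash
python3 - <<'E'
from h import *
snap('top','t10'); snap('side','s10')
a=cv2.imread('pics/t10.png')[165:255,160:440]; b=cv2.imread('pics/s10.png')[150:300,220:420]
o=np.zeros((590,784,3),np.uint8); o[:252]=cv2.resize(a,(784,252),interpolation=cv2.INTER_CUBIC); o[255:585,:440]=cv2.resize(b,(440,330),interpolation=cv2.INTER_CUBIC)
cv2.imwrite('pics/c10.png',o)
E
```

```text
(no output)
```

View pics/c10.png

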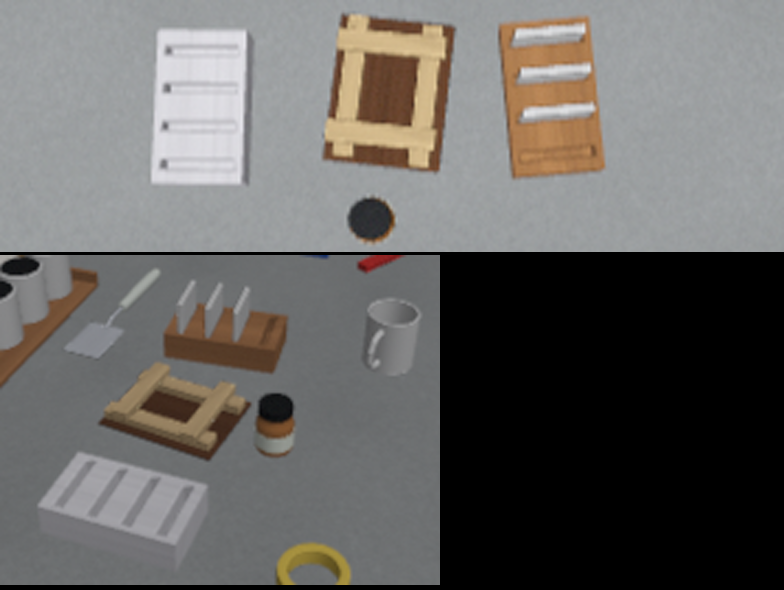

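All three coasters stand in the rack, the crib is intact and the cradle is empty. One last check: whether the first coaster is fully down, using predicted top corners in the side view.

```bash
python3 - <<'E'
from h import *
im=cv2.imread('pics/s10.png'); x0,y0,w,h=285,155,80,60
big=cv2.resize(im[y0:y0+h,x0:x0+w],None,fx=10,fy=10,interpolation=cv2.INTER_CUBIC)
for i in(.0675,.0225,-.0225):
  for y in(.04,-.04):
    for x in(-.0045,.0045):
      u,v=proj('s10',[[*onb(i+x,y,K),.095]])[0]; cv2.circle(big,(int((u-x0+.5)*10),int((v-y0+.5)*10)),3,(0,0,255),-1)
for a,b in rect(.18,.105,.045):
  u,v=proj('s10',[[*onb(a[0],a[1],K),.045]])[0]; cv2.circle(big,(int((u-x0+.5)*10),int((v-y0+.5)*10)),3,(0,255,0),-1)
cv2.imwrite('pics/c11.png',big)
E
```

```text
(no output)
```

View pics/c11.png

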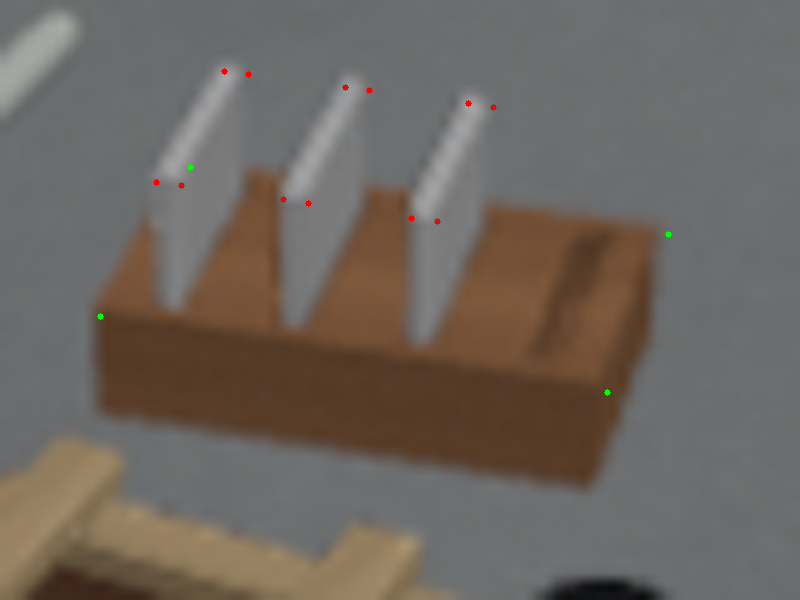

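All three coasters show the same small offset from the markers, so they stand at the same height, fully down. I'm handing in.

```bash
python3 -c "
from station import r
print(r.close_job())"
```

```text
the job is handed in; nothing more can be done
None
```

The job is handed in: the four slats are cribbed on the board, and all three coasters stand upright and fully down in their own rack slots, as far as the last pictures show; the hand-in returned no verdict.

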